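Clear the chips off the work plate and lay the sleeve in its cradle

ROBOT

A 6-joint arm with a two-finger parallel gripper is mounted at the origin on the work surface. World frame = base frame: x ahead of the robot, y to its left, z up, the work surface at z = 0. Lengths are in m, angles in rad, forces in N, time in s.
With the tool pointing down it reaches from about 0.3 to 0.775 m from the base axis. Payload 14.6 kg.
Tool frame: the origin (TCP) lies on the centre line of the jaws, within the pads' length; the fingertips stand finger_overhang ahead of it and the grasp point (between the pads) lies 3 mm ahead of it (finger_overhang is the distance from the TCP to the fingertips, in m); z points along the fingers, y is the line along which they close (so a half turn about z gives the same grasp; the last joint's range is limited). The gripper opens to 85 mm and grips with 20 to 120 N. Pads are 22 mm wide; open, the fingers measure 114 mm over their backs; the gripper's body (76 mm by 85 mm) begins 54 mm behind the grasp point. The pads swing forward as they close: fully open they stand 13 mm farther back than shut.
Start: joints at [-1.392, 0.3, 1.521, -0, 1.321, -0.067], TCP at [0.134, -0.533, 0.218] pointing down, gripper open.
Joint ranges: [-3.03, 3.03], [-0.79, 2.21], [0.23, 2.52], [-1.04, 4.18], [0, 3.07], [-2.55, 2.55]. Speed limits (rad/s): [2.22, 2.22, 2.57, 3.14, 3.14, 3.14].

INTERFACE

Orientations are given as a rotation vector (axis times angle).
In Python, from workcell import * gives the robot as it stands. The module is installed in compiled form; this text tells all that it offers.
- The arm moves only by the tool jog_arm, never from a script. Its argument "increments" is a list of rows, each a list of 3 entries, a list of its own where there are three numbers: the shift along the tool's x, y, z in mm, then the turn, a rotation vector about the tool's x, y, z in degrees, then the closure, from 0 (fully open) to 1 (shut). In form: [[[dx, dy, dz], [ax, ay, az], grip], ...]. A call has 1 to 8 rows; each row shifts and turns the commanded pose from where the row before left it, along the tool's axes as they then stand; what a row does not reach is not made up. A row lasts 1/8 s, in which the tool goes at most 62.5 mm and 10.7 degrees, less where a joint would pass 70% of its speed; a pose out of reach is approached as far as the arm can. A call with a gripper value outside its range is refused whole. The fingers move at their own pace and stop on an object; "squeeze" is the grip in N (left out, the last holds). Time passes only in rows, so rows that do not move let the fingers close. It gives the time, the measured TCP pose, the force, the opening and the grip force at its end, in the units of the state.
- state(): the state, without advancing time (a new reading comes with each control period).
- read_camera(name): name is "scene" or "side" or "wrist"; returns a dict with "img" (420x560x3 uint8, blue, green, red), "K" (3x3 intrinsics, pixels), "dist" ([k1, k2, p1, p2, k3] as OpenCV has them; the pictures are not rectified), "world_to_cam" (4x4, takes a point from world to camera coordinates). Camera axes: x right, y down, z forward; pixel columns grow to the right and rows downward; lengths in m; the calibration is good to about 2 mm. A picture is of the moment at which its call begins. There is no depth.
- hand_in(): hands the job in; it is judged then, once.
Trained networks look in the newest picture that a camera, given by its name, has taken for a name from the list of things; names that differ only in an ending like _2 or _b are one class to them, and where a whole thing is asked for, a point or a joint stands for the part that bears it (a point fixed in the world has none). Each returns a list of dicts, best first, with "confidence" (0 to 1); they miss things now and then, are a little off and sometimes report something else, mostly with a low value. They report only what shows in the picture. A call takes as long as a camera call. They do not tell look-alikes from the thing itself.
- spot_in(camera, thing): "at" ([row, column] in pixels, amid what is visible of it).
The state is a dict: "time_s": time; "joints": joint angles; "joint_velocities": joint speeds; "effort": joint torques, N m; "tool_pos": TCP position; "ee_rot": TCP orientation; "contact_force": force on the tool from outside, world axes, zero at the start; "ft_torque": the same for the moment, N m; "gripper_width": finger opening in m; "gripper_force": force on a finger pad.
Only numpy, scipy, OpenCV 4.12 (cv2) and the standard library are available. Lean on these libraries where they do the work, as an engineer would, in place of code of your own. Each camera call takes 0.05 s, during which the arm holds its last target. There are 200 camera calls.

TASK

Lift the tall brass sleeve off the work plate and stand it upright on the bench, letting go of it; then take the scraper block and wipe all six chips off the plate into the tray at its end. Do not touch the chips with the gripper or the sleeve. Put the scraper back down on the bench, then take the sleeve again and lay it gently on its side in the cradle, resting in both notches and roughly centred, leaving the gear, collar and carton alone.

Things in the scene. Friction and masses are not known exactly. Their poses are not given: they have to be found in the camera images.
- plate: Fixed dark steel work plate, 150 (its x) x 240 (its y), top face 30 above the bench. On both long sides (x = +-72) a rail 5 wide stands 10 above the top face, 140 clear between them. The ends (y = +-120) have no rail; the chip tray adjoins the +y end. Sizes in mm. Origin: on the bench under the plate's centre; z up, +y points to the tray.
- tray (a point): Centre of the inner floor of the open blue plastic chip tray, fixed to the plate's +y end; same axes as the plate. Tray 170 (x) x 100 (y), walls 4 thick, floor 4 above the bench; the wall next to the plate is 20 high (10 below the plate's top face), the other three 42 high.
- sleeve: Loose brass tube, the tall one: outside diameter 40, bore 28, length 110, 0.4 kg. It starts standing upright on the plate. Sizes in mm. Origin: centre of the end that is its underside at the start; z along its axis.
- sleeve_mid (a point): The middle of the sleeve, on its axis, 55 from each end.
- scraper: Loose scraper block: white plastic blade bar 26 thick (its x), 120 long (its y), 35 high with a wooden grip bar on top, 22 thick (x), 60 long (y), 35 high, so 70 in all; 0.25 kg. It starts standing on the bench on the blade's flat underside, grip up. Sizes in mm. Origin: centre of the underside; z up.
- cradle: Fixed steel cradle: base 130 (its x) x 70 (its y) x 8 high, carrying two V-notched rests, each 10 thick, centred at x = -36 and +36, notches open upward, 90 degrees, rests about 58 wide in y and up to 51 high, a gap 62 long between them. Sizes in mm. Origin: on the bench under its centre; the groove runs along its x.
- cradle_seat (a point): Where the middle of the sleeve lies when it rests lying in both notches, centred: 50 above the bench over the cradle's centre. Same axes as the cradle: x along the groove, z up.
- gear: Bystander: loose dark steel gear, diameter 90, 30 high with its hub, lying on the bench beyond the plate. Sizes in mm. Origin: centre of the underside.
- collar: Bystander: loose steel collar, diameter 64, only 35 high, on the bench beyond the plate. Sizes in mm. Origin: centre of the underside.
- carton: Bystander: loose closed cardboard carton 70 x 100 x 50 high, on the bench beyond the plate. Sizes in mm. Origin: centre of the underside.
- chip0: One of six loose brass chips, 16 x 12 x 7 high, 11 g, lying on the plate at the start. Sizes in mm. Origin: centre of its underside.
- chip1: One of six loose brass chips, 16 x 12 x 7 high, 11 g, lying on the plate at the start. Sizes in mm. Origin: centre of its underside.
- chip2: One of six loose brass chips, 16 x 12 x 7 high, 11 g, lying on the plate at the start. Sizes in mm. Origin: centre of its underside.
- chip3: One of six loose brass chips, 16 x 12 x 7 high, 11 g, lying on the plate at the start. Sizes in mm. Origin: centre of its underside.
- chip4: One of six loose brass chips, 16 x 12 x 7 high, 11 g, lying on the plate at the start. Sizes in mm. Origin: centre of its underside.
- chip5: One of six loose brass chips, 16 x 12 x 7 high, 11 g, lying on the plate at the start. Sizes in mm. Origin: centre of its underside.
- plate_top (a point): The centre of the plate's top face, 30 above the plate's origin, same axes.
Things that resemble listed ones, but are neither listed nor needed, are in the scene too. Several things have the shape of the sleeve; the one meant has the colours described above.

How it is judged:
By the outcome, as a careful person would: the job done as asked, in the order asked, and still so for the second after the job is handed in, with the robot touching nothing.
It also fails if it takes over 72 s, if anything falls off the work surface, if the arm or the gripper's body presses on something with over 40 N, if the wrist force passes 120 N, or if a joint passes its speed limit or range.

## Working session

There is one attempt and no reset: what is moved stays moved. The work goes in short steps, Python scripts to look and compute and a tool call to move; the robot and the scene stay as the last step left them, time stands still between calls to the robot, and variables do not carry over. Pictures are saved under pics/ and viewed, at most 10 in all, crops included, and the job is handed in when it is done.

Besides the shell and the picture viewer there is one more tool, called as name(argument=value, ...) on one line, values as JSON. jog_arm: Moves the arm, as the interface text tells. Its arguments: {"type":"object","properties":{"increments":{"type":"array","items":{"type":"array"}},"squeeze":{"type":"number"}},"required":["increments"]}

```bash
mkdir -p pics
cat > h.py <<'E'
import numpy as np, cv2
from workcell import *
def ray(c,px):
    u=cv2.undistortPoints(np.array([[[px[1],px[0]]]],float),np.array(c["K"]),np.array(c["dist"]))[0,0]
    T=np.array(c["world_to_cam"]);R=T[:3,:3];o=-R.T@T[:3,3];d=R.T@np.array([u[0],u[1],1]);return o,d
def onz(c,px,z):
    o,d=ray(c,px);return o+d*(z-o[2])/d[2]
def proj(c,P):
    T=np.array(c["world_to_cam"]);p,_=cv2.projectPoints(np.atleast_2d(np.array(P,float)),cv2.Rodrigues(T[:3,:3])[0],T[:3,3],np.array(c["K"]),np.array(c["dist"]));return p[:,0,::-1]
E
python3 - <<'E'
from h import *
s=state();print(s)
ims=[]
for n in ["scene","side"]:
    c=read_camera(n);cv2.imwrite(f"pics/{n}0.png",c["img"])
    print(n,np.round(ray(c,(210,280)),3).tolist())
    for t in ["plate","tray","sleeve","scraper","cradle","gear","collar","carton","chip0"]:
        print(t,[(np.round(d["at"]).tolist(),round(d["confidence"],2)) for d in spot_in(n,t)])
E
```

```text
{'time_s': 0.0, 'joints': array([-1.39158981e+00,  3.00474072e-01,  1.52162266e+00, -1.70731601e-06,
        1.32071528e+00, -6.66187380e-02]), 'joint_velocities': array([-0.00039034,  0.0014472 , -0.0023307 ,  0.0005929 ,  0.00148501,
        0.0003961 ]), 'effort': array([-1.21739056e-03, -5.43500769e+01, -3.61791623e+01, -1.72496075e-04,
        3.97835596e-03, -1.72274542e-05]), 'tool_pos': array([ 0.13378493, -0.53320318,  0.21780211]), 'ee_rot': array([-3.11668346e+00, -3.85021273e-01,  1.10317135e-04]), 'contact_force': array([-0.22402163,  0.15802277, -0.03142419]), 'ft_torque': array([-0.00291319,  0.0094478 , -0.02887849]), 'gripper_force': 0.0, 'gripper_width': 0.08530552894882194}
scene [[1.304, 0.311, 0.782], [-0.687, -0.289, -0.667]]
plate [([220.0, 312.0], 0.83), ([169.0, 184.0], 0.23)]
tray [([216.0, 314.0], 0.95)]
sleeve [([164.0, 305.0], 0.88), ([225.0, 238.0], 0.67), ([191.0, 282.0], 0.57)]
scraper [([244.0, 435.0], 0.61)]
cradle [([168.0, 187.0], 0.55)]
gear [([256.0, 183.0], 0.73)]
collar [([294.0, 245.0], 0.81)]
carton [([316.0, 343.0], 0.72), ([241.0, 435.0], 0.19)]
chip0 []
side [[0.498, -0.739, 0.618], [0.079, 0.819, -0.568]]
plate [([249.0, 252.0], 0.72)]
tray [([249.0, 252.0], 0.93)]
sleeve [([237.0, 174.0], 0.69), ([258.0, 238.0], 0.69), ([245.0, 329.0], 0.64), ([222.0, 256.0], 0.62)]
scraper [([161.0, 234.0], 0.56)]
cradle [([398.0, 233.0], 0.89)]
gear [([296.0, 385.0], 0.67)]
collar [([233.0, 375.0], 0.69)]
carton [([182.0, 344.0], 0.94)]
chip0 [([258.0, 233.0], 0.61), ([257.0, 275.0], 0.45), ([223.0, 275.0], 0.37)]
```

Run:
```python
import cv2
for n in ["scene","side"]:
    i=cv2.imread(f"pics/{n}0.png");cv2.imwrite(f"pics/{n}0b.png",cv2.resize(i[110:420,100:500] if n=="scene" else i[120:420,100:480],None,fx=1.93,fy=1.93,interpolation=cv2.INTER_CUBIC))
```

```text
(no output)
```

View pics/scene0b.png

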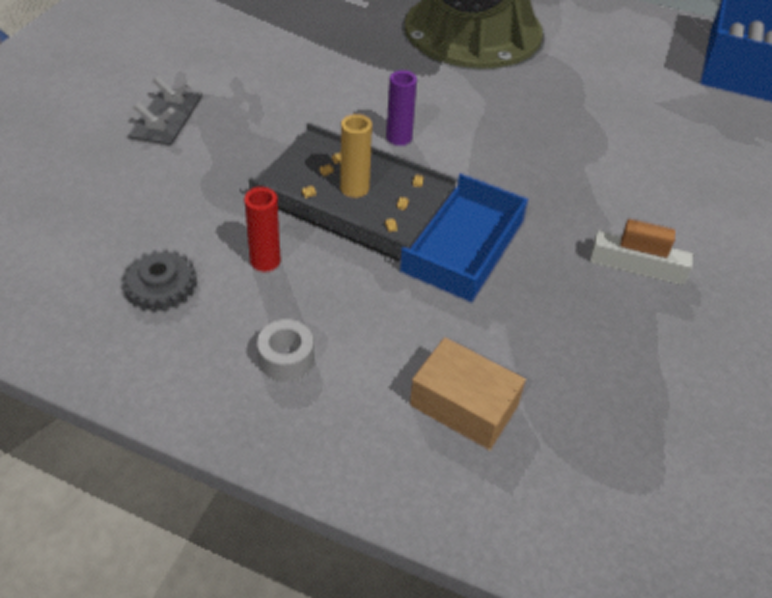

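View pics/side0b.png

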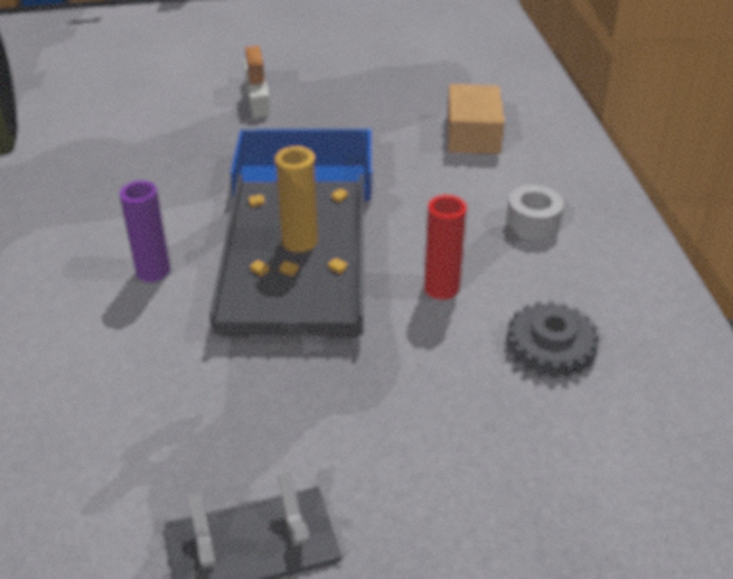

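The scene shows three tubes: purple (164,305), red (225,238) and brass (191,282 in scene; 222,256 in side). The brass one stands on the plate and matches the description, and the enlarged crops confirm it. The white and wood scraper is at (244,435), the cradle at (168,187).

Run:
```python
from h import *
cs=read_camera("scene");cd=read_camera("side")
S=lambda x,y:(y/1.93+110,x/1.93+100)
D=lambda x,y:(y/1.93+120,x/1.93+100)
def p(n,c,px,z): print(n,np.round(onz(c,px,z)*1000)[:2])
p("sleeve top sc",cs,S(356,123),.14);p("sleeve top sd",cd,D(295,157),.14)
p("red sd",cd,D(446,206),.11);p("purple sd",cd,D(140,191),.11)
p("rail NL sd",cd,D(214,318),.04);p("rail NR sd",cd,D(360,318),.04)
p("tray FL",cd,D(243,130),.042);p("tray FR",cd,D(371,130),.042)
p("tray sc R",cs,S(526,202),.042);p("tray sc near",cs,S(470,275),.042);p("tray sc top",cs,S(461,178),.042)
for x,y in [(257,201),(339,195),(258,268),(288,268),(337,266)]: p("chip sd",cd,D(x,y),.0335)
for x,y in [(337,158),(326,170),(308,192),(418,181),(403,203),(391,225)]: p("chip sc",cs,S(x,y),.0335)
p("scr grip sd top",cd,D(255,48),.07)
p("scr blade end top sd",cd,D(258,95),.035)
p("sc blade L bot",cs,S(593,262),.0);p("sc blade R bot",cs,S(690,280),.0)
p("sc blade L top",cs,S(600,236),.035);p("sc blade R top",cs,S(691,257),.035)
p("sc grip top L",cs,S(627,223),.07);p("sc grip top R",cs,S(674,228),.07)
p("cradle sd NR",cd,D(340,556),.008);p("cradle sd FR",cd,D(320,488),.008);p("cradle sd FL",cd,D(166,521),.008)
p("cradle sc",cs,S(130,136),.008);p("cradle sc",cs,S(172,141),.008);p("cradle sc",cs,S(202,95),.008)
p("gear",cd,D(552,325),.03);p("collar",cd,D(535,200),.035);p("carton",cd,D(475,100),.05)
w=read_camera("wrist");cv2.imwrite("pics/w0.png",w["img"]);print(np.round(ray(w,(210,280)),3).tolist(), w["K"][0][0])
T=np.array(w["world_to_cam"]);R=cv2.Rodrigues(state()["ee_rot"])[0];print(np.round(R,3)); o=ray(w,(210,280))[0];print(R.T@(o-state()["tool_pos"]),T[:3,:3]@R)
```

```text
sleeve top sc [516. -10.]
sleeve top sd [514. -14.]
red sd [659. -75.]
purple sd [353. -11.]
rail NL sd [ 424. -134.]
rail NR sd [ 564. -150.]
tray FL [455. 207.]
tray FR [618. 185.]
tray sc R [460. 212.]
tray sc near [616. 184.]
tray sc top [450. 119.]
chip sd [469.  62.]
chip sd [564.  61.]
chip sd [468. -57.]
chip sd [499. -61.]
chip sd [550. -64.]
chip sc [471. -56.]
chip sc [501. -59.]
chip sc [553. -62.]
chip sc [470.  65.]
chip sc [520.  62.]
chip sc [566.  63.]
scr grip sd top [475. 386.]
scr blade end top sd [475. 309.]
sc blade L bot [489. 315.]
sc blade R bot [469. 437.]
sc blade L top [476. 314.]
sc blade R top [466. 427.]
sc grip top L [477. 341.]
sc grip top R [462. 396.]
cradle sd NR [ 521. -380.]
cradle sd FR [ 511. -315.]
cradle sd FL [ 384. -334.]
cradle sc [ 525. -372.]
cradle sc [ 509. -308.]
cradle sc [ 388. -329.]
gear [ 749. -174.]
collar [788.  21.]
carton [764. 231.]
[[0.198, -0.516, 0.373], [-0.273, -0.068, -0.96]] 338.73617511677514
[[ 0.97   0.243 -0.   ]
 [ 0.243 -0.97   0.   ]
 [-0.    -0.    -1.   ]]
[ 0.06649808 -0.0008249  -0.1550817 ] [[ 2.51484015e-04  9.99999937e-01  2.51681276e-04]
 [-9.64745246e-01  3.08856846e-04 -2.63185323e-01]
 [-2.63185384e-01 -1.76621413e-04  9.64745263e-01]]
```

```bash
cat >> h.py <<'E'
from scipy.spatial.transform import Rotation as Ro, Slerp
def down(yaw):  # tool z down, tool x at world angle yaw (deg)
    return Ro.from_euler('z',yaw,degrees=True)*Ro.from_euler('x',180,degrees=True)
def plan(p1,R1,n,grip,p0=None,R0=None,dec=0):
    s=state();p=np.array(s["tool_pos"]) if p0 is None else np.array(p0)
    R=Ro.from_rotvec(s["ee_rot"]) if R0 is None else R0
    sl=Slerp([0,1],Ro.concatenate([R,R1]));pa=p.copy();rows=[]
    for k in range(1,n+1):
        t=k/n;d=np.round(R.inv().apply(pa+(np.array(p1)-pa)*t-p)*1000,dec)
        p=p+R.apply(d/1000);r=np.round((R.inv()*sl(t)).as_rotvec(degrees=True),dec)
        R=R*Ro.from_rotvec(r,degrees=True);rows.append([d.tolist(),r.tolist(),grip])
    for i in range(0,n,8):print(str(rows[i:i+8]).replace(".0,",",").replace(".0]","]").replace("-0,","0,").replace("-0]","0]").replace(" ",""))
    print("end",np.round(p*1000,1));return p,R
E
python3 - <<'E'
import workcell;print([a for a in dir(workcell) if a[0]!='_'])
from h import *
try: print(finger_overhang)
except Exception as e: print(e)
print(state().keys())
plan([.515,-.012,.218],down(90),14,0)
E
```

```text
['MotionError', 'finger_overhang', 'hand_in', 'read_camera', 'spot_in', 'state']
0.022
dict_keys(['time_s', 'joints', 'joint_velocities', 'effort', 'tool_pos', 'ee_rot', 'contact_force', 'ft_torque', 'gripper_force', 'gripper_width'])
[[[35,-30,0],[0,0,-5],0],[[38,-26,0],[0,0,-6],0],[[41,-22,0],[0,0,-5],0],[[42,-19,0],[0,0,-6],0],[[44,-14,0],[0,0,-5],0],[[45,-10,0],[0,0,-6],0],[[46,-5,0],[0,0,-5],0],[[46,-2,0],[0,0,-5],0]]
[[[46,3,0],[0,0,-6],0],[[45,7,0],[0,0,-5],0],[[45,12,0],[0,0,-6],0],[[43,16,0],[0,0,-5],0],[[42,19,0],[0,0,-5],0],[[40,24,0],[0,0,-6],0]]
end [515.4 -12.  218.4]
```

jog_arm(increments=[[[35, -30, 0], [0, 0, -5], 0], [[38, -26, 0], [0, 0, -6], 0], [[41, -22, 0], [0, 0, -5], 0], [[42, -19, 0], [0, 0, -6], 0], [[44, -14, 0], [0, 0, -5], 0], [[45, -10, 0], [0, 0, -6], 0], [[46, -5, 0], [0, 0, -5], 0], [[46, -2, 0], [0, 0, -5], 0]])

```text
time_s: 2.15
tool_pos: [0.3522, -0.2338, 0.2186]
ee_rot: [2.757, 1.505, 0.0]
contact_force: [-0.0, -1.4, 0.3]
gripper_width: 0.0853
gripper_force: 0.0
```

jog_arm(increments=[[[46, 3, 0], [0, 0, -6], 0], [[45, 7, 0], [0, 0, -5], 0], [[45, 12, 0], [0, 0, -6], 0], [[43, 16, 0], [0, 0, -5], 0], [[42, 19, 0], [0, 0, -5], 0], [[40, 24, 0], [0, 0, -6], 0], [[0, 0, 0], [0, 0, 0], 0], [[0, 0, 0], [0, 0, 0], 0]])

```text
time_s: 3.15
tool_pos: [0.5151, -0.0122, 0.2183]
ee_rot: [-2.22, -2.222, 0.001]
contact_force: [-0.3, -0.4, -0.5]
gripper_width: 0.0852
gripper_force: 0.0
```

Run:
```python
from h import *
s=state();print(s["time_s"],s["joints"],s["tool_pos"],s["ee_rot"])
w=read_camera("wrist");cv2.imwrite("pics/w1.png",w["img"])
for t in ["sleeve","plate","chip0"]:
    print(t,[(np.round(d["at"]).tolist(),round(d["confidence"],2),np.round(onz(w,d["at"],{"sleeve":.14,"plate":.03,"chip0":.0335}[t])*1000)[:2].tolist()) for d in spot_in("wrist",t)])
print(proj(w,[[.515,-.012,.14]]))
```

```text
3.15 [-9.47909860e-02  2.22748303e-01  1.61849594e+00 -1.69226718e-04
  1.30071874e+00 -9.55871613e-02] [ 0.51507498 -0.0122484   0.21825091] [-2.22037828e+00 -2.22224719e+00  5.67876737e-04]
sleeve [([198.0, 280.0], 0.81, [515.0, -5.0]), ([251.0, 435.0], 0.78, [629.0, -45.0]), ([184.0, 95.0], 0.61, [385.0, 5.0])]
plate [([120.0, 280.0], 0.62, [515.0, 47.0])]
chip0 [([226.0, 313.0], 0.65, [550.0, -62.0]), ([104.0, 286.0], 0.65, [520.0, 62.0]), ([104.0, 329.0], 0.59, [562.0, 62.0]), ([103.0, 230.0], 0.58, [467.0, 62.0])]
[[208.20238561 280.36239612]]
```

View pics/w1.png

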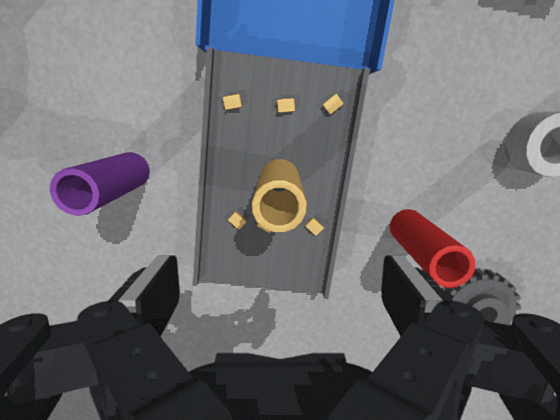

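The wrist picture shows the brass ring centred at (206,279), which agrees with the measured (515,-12) mm. The jaws straddle it, with the chips well below.

jog_arm(increments=[[[0, 0, 50], [0, 0, 0], 0], [[0, 0, 40], [0, 0, 0], 0], [[0, 0, 12], [0, 0, 0], 0], [[0, 0, 0], [0, 0, 0], 1], [[0, 0, 0], [0, 0, 0], 1], [[0, 0, 0], [0, 0, 0], 1], [[0, 0, 0], [0, 0, 0], 1], [[0, 0, 0], [0, 0, 0], 1]], squeeze=60)

```text
time_s: 4.35
tool_pos: [0.5161, -0.012, 0.1184]
ee_rot: [2.218, 2.222, 0.003]
contact_force: [-2.7, 0.2, 10.8]
gripper_width: 0.0367
gripper_force: 59.0
```

Run:
```python
from h import *
s=state();print(s["gripper_width"],s["gripper_force"])
w=read_camera("wrist")
for q in [(50,210),(68,370),(283,196),(297,328)]: pass
i=cv2.imread("pics/w1.png")
# same camera model: recompute pose of w1 from offset (tool z lowered 102 mm)
T=np.array(w["world_to_cam"]);R=T[:3,:3];o=-R.T@T[:3,3]
o[2]+=.2183-s["tool_pos"][2];T[:3,3]=-R@o;w["world_to_cam"]=T
for q in [(49,210),(68,371),(283,196),(297,328)]: print(np.round(onz(w,q,.04)*1000)[:2])
a=plan([.33,-.28,.29],down(40),9,1,p0=[.515,-.012,.29],R0=Ro.from_rotvec(s["ee_rot"]))
```

```text
0.036656013984592624 59.00595878949389
[453. 109.]
[600.  93.]
[ 425. -125.]
[ 569. -142.]
[[[-30,-21,0],[0,0,6],1],[[-31,-17,0],[0,0,5],1],[[-34,-15,0],[0,0,6],1],[[-34,-11,0],[0,0,5],1],[[-35,-8,0],[0,0,6],1],[[-36,-4,0],[0,0,5],1],[[-36,-1,0],[0,0,6],1],[[-36,3,0],[0,0,6],1]]
[[[-36,6,0],[0,0,5],1]]
end [ 329.7 -279.7  289.6]
```

Run:
```python
from h import *
s=state()
a=plan([.46,-.23,.22],down(64),6,1,p0=[.516,-.012,.22],R0=Ro.from_rotvec(s["ee_rot"]))
```

```text
[[[-36,-9,0],[0,0,4],1],[[-37,-7,0],[0,0,5],1],[[-38,-4,0],[0,0,4],1],[[-37,-1,0],[0,0,4],1],[[-38,2,0],[0,0,5],1],[[-37,5,0],[0,0,4],1]]
end [ 460.2 -230.3  219.9]
```

jog_arm(increments=[[[0, 0, -12], [0, 0, 0], 1], [[0, 0, -45], [0, 0, 0], 1], [[0, 0, -45], [0, 0, 0], 1], [[-36, -9, 0], [0, 0, 4], 1], [[-37, -7, 0], [0, 0, 5], 1], [[-38, -4, 0], [0, 0, 4], 1], [[-37, -1, 0], [0, 0, 4], 1], [[-38, 2, 0], [0, 0, 5], 1]])

```text
time_s: 5.4
tool_pos: [0.4681, -0.1952, 0.2191]
ee_rot: [2.605, 1.755, 0.0]
contact_force: [-0.2, -0.5, -4.4]
gripper_width: 0.0366
gripper_force: 61.8
```

jog_arm(increments=[[[-37, 5, 0], [0, 0, 4], 1], [[0, 0, 35], [0, 0, 0], 1], [[0, 0, 40], [0, 0, 0], 1], [[0, 0, 30], [0, 0, 0], 1], [[0, 0, 15], [0, 0, 0], 1], [[0, 0, 7], [0, 0, 0], 1], [[0, 0, 0], [0, 0, 0], 1]])

```text
time_s: 6.28
tool_pos: [0.4598, -0.2304, 0.092]
ee_rot: [2.662, 1.666, 0.001]
contact_force: [0.5, -0.2, -4.3]
gripper_width: 0.0362
gripper_force: 61.8
```

jog_arm(increments=[[[0, 0, 2], [0, 0, 0], 1], [[0, 0, 1], [0, 0, 0], 1], [[0, 0, 0], [0, 0, 0], 1]])

```text
time_s: 6.65
tool_pos: [0.4596, -0.2304, 0.0886]
ee_rot: [2.663, 1.667, 0.0]
contact_force: [-0.8, 0.9, -3.5]
gripper_width: 0.0367
gripper_force: 61.8
```

jog_arm(increments=[[[0, 0, 1], [0, 0, 0], 1], [[0, 0, 0], [0, 0, 0], 0.4], [[0, 0, 0], [0, 0, 0], 0], [[0, 0, 0], [0, 0, 0], 0], [[0, 0, 0], [0, 0, 0], 0], [[0, 0, -20], [0, 0, 0], 0], [[0, 0, -50], [0, 0, 0], 0], [[0, 0, -50], [0, 0, 0], 0]])

```text
time_s: 7.65
tool_pos: [0.4593, -0.2302, 0.2087]
ee_rot: [-2.663, -1.666, 0.0]
contact_force: [1.1, -0.0, -0.6]
gripper_width: 0.0853
gripper_force: 0.0
```

Run:
```python
from h import *
s=state();print(s["joints"],s["tool_pos"])
for n in ["scene","wrist"]:
    w=read_camera(n);cv2.imwrite(f"pics/{n}2.png",w["img"])
    print([(np.round(d["at"]).tolist(),round(d["confidence"],2)) for d in spot_in(n,"sleeve")],proj(w,[[.46,-.23,.11],[.46,-.23,.055],[.46,-.23,0]]))
# coarse view above scraper: stop 130 short in height
plan([.46,.37,.26],down(98),13,0,p0=s["tool_pos"])
```

```text
[-5.35913743e-01  2.27852133e-01  1.63501444e+00  2.86677396e-05
  1.27930623e+00 -8.35667894e-02] [ 0.45929224 -0.2301923   0.20871712]
[([228.0, 237.0], 0.95), ([165.0, 306.0], 0.88), ([164.0, 220.0], 0.87)] [[151.10634748 218.39233114]
 [167.3434823  219.91193598]
 [182.65785302 221.35393338]]
[([16.0, 58.0], 0.78), ([34.0, 242.0], 0.6), ([192.0, 276.0], 0.55)] [[198.83461001 277.76038182]
 [184.22376957 277.65730474]
 [173.77660895 277.58354869]]
[[[42,-20,-4],[0,0,-3],0],[[42,-18,-4],[0,0,-2],0],[[43,-16,-4],[0,0,-3],0],[[44,-15,-4],[0,0,-2],0],[[45,-12,-4],[0,0,-3],0],[[45,-10,-4],[0,0,-3],0],[[45,-8,-4],[0,0,-2],0],[[46,-7,-4],[0,0,-3],0]]
[[[46,-4,-4],[0,0,-2],0],[[46,-2,-4],[0,0,-3],0],[[46,0,-4],[0,0,-3],0],[[46,3,-4],[0,0,-2],0],[[46,4,-4],[0,0,-3],0]]
end [460.1 369.8 260.3]
```

View pics/wrist2.png

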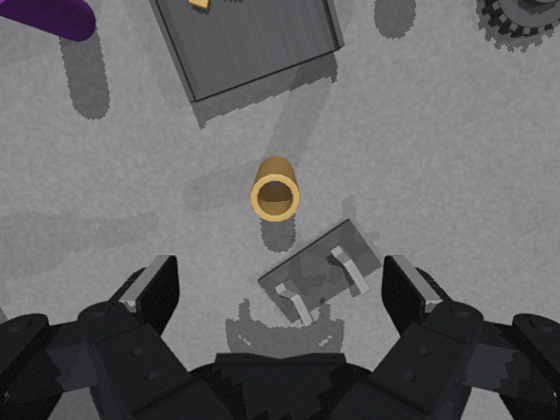

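The sleeve stands upright at (198,277), as predicted. The cradle base corners are at (219,350), (278,258), (322,290) and (262,383).

Run:
```python
from h import *
w=read_camera("wrist")
q=[np.round(onz(w,p,.008)*1000,1)[:2] for p in [(219,350),(278,258),(322,290),(262,383)]]
print(q,np.mean(q,0)); 
for p in [(101,195),(47,341)]: print(onz(w,p,.04)[:2])
```

```text
[array([ 507.8, -306.3]), array([ 384.5, -325.9]), array([ 392.8, -394.5]), array([ 521.6, -370.1])] [ 451.675 -349.2  ]
[ 0.42274044 -0.12804965]
[ 0.5601665  -0.14455241]
```

jog_arm(increments=[[[42, -20, -4], [0, 0, -3], 0], [[42, -18, -4], [0, 0, -2], 0], [[43, -16, -4], [0, 0, -3], 0], [[44, -15, -4], [0, 0, -2], 0], [[45, -12, -4], [0, 0, -3], 0], [[45, -10, -4], [0, 0, -3], 0], [[45, -8, -4], [0, 0, -2], 0], [[46, -7, -4], [0, 0, -3], 0]])

```text
time_s: 8.9
tool_pos: [0.4591, 0.1405, 0.238]
ee_rot: [-2.312, -2.125, 0.003]
contact_force: [1.3, 0.2, 0.5]
gripper_width: 0.0858
gripper_force: 0.0
```

jog_arm(increments=[[[46, -4, -4], [0, 0, -2], 0], [[46, -2, -4], [0, 0, -3], 0], [[46, 0, -4], [0, 0, -3], 0], [[46, 3, -4], [0, 0, -2], 0], [[46, 4, -4], [0, 0, -3], 0], [[0, 0, 0], [0, 0, 0], 0], [[0, 0, 0], [0, 0, 0], 0]])

```text
time_s: 9.78
tool_pos: [0.4602, 0.3691, 0.258]
ee_rot: [-2.06, -2.372, 0.004]
contact_force: [0.3, -0.4, -0.1]
gripper_width: 0.0857
gripper_force: 0.0
```

Run:
```python
from h import *
s=state();print(s["joints"],s["tool_pos"])
w=read_camera("wrist");i=w["img"];cv2.imwrite("pics/w3.png",i)
h=cv2.cvtColor(i,cv2.COLOR_BGR2HSV)
m=((h[...,1]>110)&(h[...,0]<20)&(h[...,2]>60)).astype(np.uint8)
n,l,st,ce=cv2.connectedComponentsWithStats(m)
for k in range(1,n):
    if st[k,4]>100: print(st[k],ce[k],cv2.minAreaRect(np.argwhere(l==k)[:,::-1].astype(np.float32)))
m=((h[...,1]<45)&(h[...,2]>165)).astype(np.uint8)
n,l,st,ce=cv2.connectedComponentsWithStats(m)
for k in range(1,n):
    if st[k,4]>150: print("white",st[k],ce[k])
```

```text
[ 6.13949113e-01  3.65594589e-01  1.34236987e+00 -1.78366216e-04
  1.43601655e+00  4.73252380e-01] [0.46016661 0.36905311 0.25795967]
[ 281  149   24   59 1175] [292.42638298 177.98382979] ((292.4617614746094, 177.99705505371094), (20.554662704467773, 58.67282485961914), 4.398705005645752)
[ 462  263   89   54 1198] [490.80634391 285.89565943] ((505.800048828125, 296.9000244140625), (75.57909393310547, 53.66563034057617), 26.56505012512207)
white [283 120  25  31 650] [294.65076923 134.08615385]
white [278 208  23  17 250] [290.844 217.584]
```

View pics/w3.png

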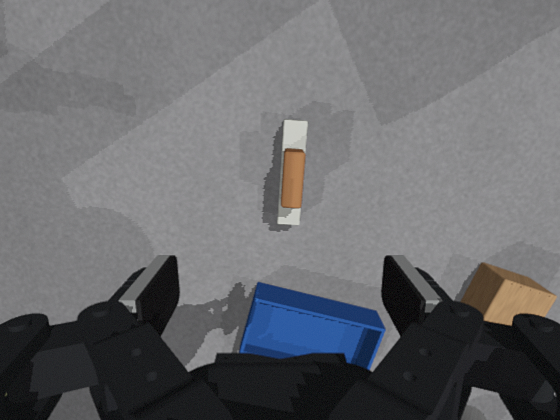

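The scraper is upright: grip from (151,294) to (207,290), blade corners at (121,285), (122,307), (224,278) and (224,300).

Run:
```python
from h import *
w=read_camera("wrist")
q=np.array([onz(w,p,.035)[:2]*1000 for p in [(121,285),(122,307),(224,300),(224,278)]]);print(q.round(1),q.mean(0))
g=np.array([onz(w,p,.07)[:2]*1000 for p in [(150,286),(150,303),(207,300),(207,282)]]);print(g.round(1),g.mean(0))
for a in (q,g):
    d=(a[0]+a[1]-a[2]-a[3])/2;print(np.linalg.norm(d),np.degrees(np.arctan2(d[1],d[0])))
```

```text
[[457.3 425.7]
 [481.1 428. ]
 [491.7 311.6]
 [466.  307.9]] [474.01490091 368.31011402]
[[461.8 398.7]
 [478.7 401.1]
 [485.  341.7]
 [466.2 339. ]] [472.92287175 370.13259293]
117.5043247369019 94.72943535601723
59.7640336182713 95.14713211780166
```

Run:
```python
from h import *
plan([.4735,.3695,.12],down(95),4,0)
```

```text
[[[0,3,35],[0,0,1],0],[[0,4,34],[0,0,1],0],[[0,3,35],[0,0,0],0],[[-1,3,35],[0,0,1],0]]
end [473.4 369.1 119.8]
```

jog_arm(increments=[[[0, 3, 35], [0, 0, 1], 0], [[0, 4, 34], [0, 0, 1], 0], [[0, 3, 35], [0, 0, 0], 0], [[-1, 3, 35], [0, 0, 1], 0], [[0, 0, 35], [0, 0, 0], 0], [[0, 0, 17], [0, 0, 0], 0], [[0, 0, 3], [0, 0, 0], 0], [[0, 0, 0], [0, 0, 0], 1]], squeeze=80)

```text
time_s: 10.88
tool_pos: [0.4739, 0.3704, 0.0665]
ee_rot: [2.121, 2.317, 0.002]
contact_force: [-0.6, 0.6, 0.4]
gripper_width: 0.0698
gripper_force: 0.0
```

jog_arm(increments=[[[0, 0, 0], [0, 0, 0], 1], [[0, 0, 0], [0, 0, 0], 1], [[0, 0, 0], [0, 0, 0], 1], [[0, 0, 0], [0, 0, 0], 1], [[0, 0, 0], [0, 0, 0], 1]])

```text
time_s: 11.5
tool_pos: [0.4734, 0.3702, 0.0654]
ee_rot: [-2.121, -2.318, 0.0]
contact_force: [0.5, -0.7, 0.3]
gripper_width: -0.0001
gripper_force: 0.0
```

Run:
```python
from h import *
s=state();print(s["joints"],s["tool_pos"],s["ee_rot"],Ro.from_rotvec(s["ee_rot"]).as_matrix().round(3))
# fit of plate pose from gathered rail end/tray points: local -> world
L=np.array([[-74.5,-120],[74.5,-120],[-74.5,-120],[74.5,-120],[-74.5,-120],[74.5,-120],[-74.5,120],[74.5,120],[-85,220],[85,220],[-85,220],[85,220]],float)
W=np.array([[424,-134],[564,-150],[422.7,-128],[560.2,-144.5],[425,-125],[569,-142],[453,109],[600,93],[455,207],[618,185],[460,212],[616,184]],float)
from scipy.optimize import least_squares
f=lambda p:(L@np.array([[np.cos(p[2]),np.sin(p[2])],[-np.sin(p[2]),np.cos(p[2])]])+p[:2]-W).ravel()
r=least_squares(f,[510,-20,-.12],loss='soft_l1',f_scale=3);print(r.x,np.degrees(r.x[2]),r.fun.reshape(-1,2).round(1).tolist())
```

```text
[ 6.02773671e-01  5.72117287e-01  1.51037147e+00 -4.39851857e-06
  1.05916960e+00  5.14007952e-01] [0.47335147 0.37019714 0.06536753] [-2.12068237e+00 -2.31780958e+00  1.01915782e-04] [[-0.089  0.996 -0.   ]
 [ 0.996  0.089 -0.   ]
 [-0.    -0.    -1.   ]]
[ 5.10381248e+02 -1.91685033e+01 -1.28680607e-01] -7.372855687978503 [[-2.9, 5.4], [4.9, 2.3], [-1.6, -0.6], [8.7, -3.2], [-3.9, -3.6], [-0.1, -5.7], [-1.1, 0.4], [-0.3, -2.7], [-0.7, 2.9], [4.9, 3.1], [-5.7, -2.1], [6.9, 4.1]]
```

Run:
```python
from h import *
w=read_camera("wrist");v=read_camera("scene")
a=w["img"];b=cv2.resize(v["img"][170:320,360:560],(560,420),interpolation=cv2.INTER_CUBIC)
cv2.imwrite("pics/m4.png",cv2.resize(np.hstack([a,b]),(800,300)))
```

```text
(no output)
```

View pics/m4.png

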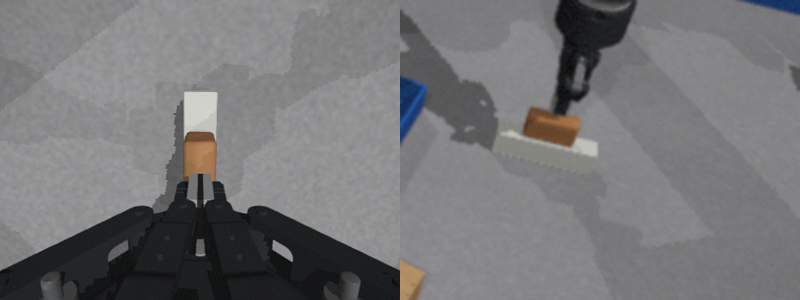

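Run:
```python
from h import *
w=read_camera("wrist");s=state();print(s["tool_pos"],s["gripper_width"])
for p in [(129,258),(129,304)]: print(onz(w,p,.035)*1000)
for p in [(187,261),(187,300),(200,262),(200,300)]: print(onz(w,p,.07)*1000)
print("fingertip px",proj(w,[s["tool_pos"]+[0,0,-.022],s["tool_pos"]+[0,0,-.003],[.4735,.3695,.07],[.471,.399,.07],[.476,.34,.07]]))
v=read_camera("scene")
p=proj(v,[[.4735,.3695,.07],[.471,.399,.07],[.476,.34,.07],s["tool_pos"]+[0,0,-.022]]);print((p-[170,360])*[2.8*300/420*1,2.8*400/560]+[0,400])
```

```text
[0.47337772 0.37018966 0.0653602 ] -0.00013357252559972722
[456.28958269 427.01861456  35.        ]
[480.80489223 429.20465893  35.        ]
[461.56073862 403.38086759  70.        ]
[479.20695826 404.9552      70.        ]
[462.46999387 397.33430124  70.        ]
[479.84340918 398.88445091  70.        ]
fingertip px [[236.58461192 280.36080034]
 [250.08977088 280.38747114]
 [257.71909843 280.52531134]
 [198.09797281 280.83319597]
 [311.99505749 280.24545234]]
[[115.89092511 554.37657206]
 [121.70522714 579.71835512]
 [110.13484765 529.26645403]
 [131.75812153 549.32726608]]
```

jog_arm(increments=[[[0, 2, 0], [0, 0, 0], 1], [[0, 0, 0], [0, 0, 0], 1]])

```text
time_s: 11.95
tool_pos: [0.4755, 0.3704, 0.0654]
ee_rot: [2.121, 2.318, 0.0]
contact_force: [-0.1, -0.8, -0.7]
gripper_width: -0.0
gripper_force: 0.0
```

Run:
```python
from h import *
a=cv2.imread("pics/m4.png");w=read_camera("wrist");v=read_camera("scene");d=read_camera("side")
f=lambda i,r,c,k:cv2.resize(i[r:r+100//1,c:c+100],(400,400),interpolation=cv2.INTER_CUBIC)
q=[]
for c in (v,d):
    p=proj(c,[[.4735,.37,.07]])[0].astype(int);q.append(cv2.resize(c["img"][p[0]-35:p[0]+35,p[1]-35:p[1]+35],(400,500),interpolation=cv2.INTER_CUBIC))
cv2.imwrite("pics/m5.png",np.hstack(q));print(state()["contact_force"])
```

```text
[ 0.71148663  0.12284436 -0.33542788]
```

View pics/m5.png

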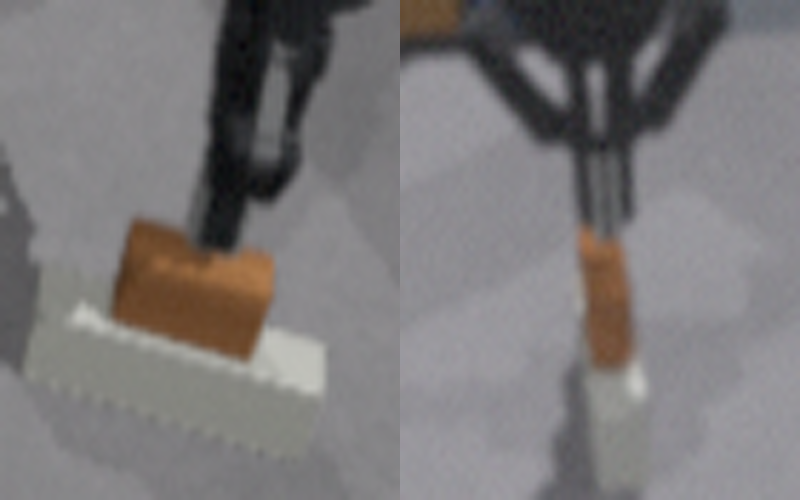

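Run:
```python
from h import *
t=state()["tool_pos"];v=read_camera("scene");d=read_camera("side")
for c in (v,d):
    p=proj(c,[[.4735,.37,.07]])[0].astype(int)
    print(((proj(c,[t+[0,0,z] for z in (-.022,-.003,0,.005,.01)])-(p-35))*[500/70,400/70]).round().tolist())
```

```text
[[310.0, 186.0], [270.0, 198.0], [264.0, 200.0], [253.0, 203.0], [242.0, 206.0]]
[[314.0, 212.0], [270.0, 209.0], [263.0, 209.0], [252.0, 208.0], [240.0, 207.0]]
```

jog_arm(increments=[[[0, -2, 0], [0, 0, 0], 0], [[0, 0, 0], [0, 0, 0], 0], [[0, 0, 0], [0, 0, 0], 0], [[0, 0, 0], [0, 0, 0], 0], [[0, 0, 0], [0, 0, 0], 0]])

```text
time_s: 12.82
tool_pos: [0.4734, 0.3702, 0.0654]
ee_rot: [-2.121, -2.318, -0.0]
contact_force: [0.3, 0.8, -0.4]
gripper_width: 0.0854
gripper_force: 0.0
```

jog_arm(increments=[[[0, 0, 10], [0, 0, 0], 0], [[0, 0, 5], [0, 0, 0], 0], [[0, 0, 0], [0, 0, 0], 1], [[0, 0, 0], [0, 0, 0], 1], [[0, 0, 0], [0, 0, 0], 1], [[0, 0, 0], [0, 0, 0], 1], [[0, 0, 0], [0, 0, 0], 1], [[0, 0, 0], [0, 0, 0], 1]], squeeze=60)

```text
time_s: 13.82
tool_pos: [0.4736, 0.3703, 0.0509]
ee_rot: [2.121, 2.318, 0.001]
contact_force: [-0.8, -0.8, 5.0]
gripper_width: 0.0195
gripper_force: 59.5
```

Run:
```python
from h import *
s=state();print(s["tool_pos"],s["gripper_width"],s["gripper_force"],s["ft_torque"])
w=read_camera("wrist");i=w["img"]
h=cv2.cvtColor(i,cv2.COLOR_BGR2HSV)
v=read_camera("scene");d=read_camera("side")
q=[]
for c in (v,d):
    p=proj(c,[[.4735,.37,.07]])[0].astype(int);q.append(cv2.resize(c["img"][p[0]-35:p[0]+35,p[1]-35:p[1]+35],(400,500),interpolation=cv2.INTER_CUBIC))
cv2.imwrite("pics/m6.png",np.hstack(q))
```

```text
[0.47358707 0.37034997 0.05087385] 0.01952278763610715 59.51000690460205 [-0.05138368  0.22696003 -0.10344682]
```

jog_arm(increments=[[[0, 0, 0], [0, 0, 0], 0.4], [[0, 0, 0], [0, 0, 0], 0.4], [[0, 0, 6], [0, 0, 0], 0.4], [[0, 0, 5], [0, 0, 0], 0.4], [[0, 0, 0], [0, 0, 0], 1], [[0, 0, 0], [0, 0, 0], 1], [[0, 0, 0], [0, 0, 0], 1], [[0, 0, 0], [0, 0, 0], 1]], squeeze=80)

```text
time_s: 14.98
tool_pos: [0.4734, 0.3703, 0.0395]
ee_rot: [2.121, 2.318, 0.0]
contact_force: [-1.4, -0.0, -0.2]
gripper_width: 0.0199
gripper_force: 78.8
```

Run:
```python
from h import *
s=state();print(s["tool_pos"],s["gripper_width"],s["gripper_force"],s["joints"])
R=Ro.from_rotvec(s["ee_rot"])
c=np.array([.5104,-.0192]);y=np.radians(-7.37);ax=np.array([np.cos(y),np.sin(y)]);ay=np.array([-ax[1],ax[0]])
for py in (-75,125): print(py,c+ay*py/1000)
p=c-ay*.075
a,Ra=plan([.43,.10,.16],down(130),7,1,p0=[.4736,.3703,.15],R0=R)
b,Rb=plan([*p,.16],down(172.6),7,1,p0=a,R0=Ra)
# alternative turning other way
a,Ra=plan([.43,.10,.16],down(50),7,1,p0=[.4736,.3703,.15],R0=R)
b,Rb=plan([*p,.16],down(-7.4),7,1,p0=a,R0=Ra)
```

```text
[0.47341625 0.3702563  0.03951629] 0.019941926756655237 78.77535939216614 [6.02773689e-01 6.07882933e-01 1.52244777e+00 5.04449566e-05
 1.01098290e+00 5.14010936e-01]
-75 [ 0.50077927 -0.09358038]
125 [0.52643454 0.10476731]
[[[-38,-10,-1],[0,0,-5],1],[[-37,-13,-2],[0,0,-5],1],[[-36,-16,-1],[0,0,-5],1],[[-34,-19,-2],[0,0,-5],1],[[-32,-22,-1],[0,0,-5],1],[[-30,-24,-2],[0,0,-5],1],[[-28,-28,-1],[0,0,-5],1]]
end [429.5 100.2 159.9]
[[[-28,-10,0],[0,0,-6],1],[[-26,-13,0],[0,0,-6],1],[[-25,-15,0],[0,0,-6],1],[[-24,-19,0],[0,0,-6],1],[[-21,-20,0],[0,0,-6],1],[[-19,-23,0],[0,0,-6],1],[[-16,-24,0],[0,0,-7],1]]
end [500.4 -93.5 159.9]
[[[-38,-10,-1],[0,0,6],1],[[-39,-5,-2],[0,0,7],1],[[-39,-1,-1],[0,0,6],1],[[-39,3,-2],[0,0,7],1],[[-38,8,-1],[0,0,6],1],[[-37,12,-2],[0,0,7],1],[[-36,16,-1],[0,0,6],1]]
end [429.6 100.  159.9]
[[[-15,26,0],[0,0,8],1],[[-11,27,0],[0,0,8],1],[[-7,28,0],[0,0,9],1],[[-2,30,0],[0,0,8],1],[[1,29,0],[0,0,8],1],[[6,29,0],[0,0,8],1],[[10,28,0],[0,0,8],1]]
end [501.2 -93.7 159.9]
```

jog_arm(increments=[[[0, 0, -10], [0, 0, 0], 1], [[0, 0, -50], [0, 0, 0], 1], [[0, 0, -50], [0, 0, 0], 1], [[-38, -10, -1], [0, 0, -5], 1], [[-37, -13, -2], [0, 0, -5], 1], [[-36, -16, -1], [0, 0, -5], 1], [[-34, -19, -2], [0, 0, -5], 1], [[-32, -22, -1], [0, 0, -5], 1]])

```text
time_s: 15.98
tool_pos: [0.4415, 0.1758, 0.157]
ee_rot: [1.565, 2.724, 0.001]
contact_force: [0.8, 0.3, -3.4]
gripper_width: 0.0196
gripper_force: 79.3
```

jog_arm(increments=[[[-30, -24, -2], [0, 0, -5], 1], [[-28, -28, -1], [0, 0, -5], 1], [[-28, -10, 0], [0, 0, -6], 1], [[-26, -13, 0], [0, 0, -6], 1], [[-25, -15, 0], [0, 0, -6], 1], [[-24, -19, 0], [0, 0, -6], 1], [[-21, -20, 0], [0, 0, -6], 1], [[-19, -23, 0], [0, 0, -6], 1]])

```text
time_s: 16.98
tool_pos: [0.4906, -0.0674, 0.1599]
ee_rot: [0.375, 3.119, -0.0]
contact_force: [0.2, -0.3, -3.5]
gripper_width: 0.0203
gripper_force: 79.4
```

jog_arm(increments=[[[-16, -24, 0], [0, 0, -7], 1], [[0, 0, 0], [0, 0, 0], 1]])

```text
time_s: 17.23
tool_pos: [0.5003, -0.0949, 0.1596]
ee_rot: [0.191, 3.136, -0.0]
contact_force: [-0.8, 1.4, -3.2]
gripper_width: 0.0197
gripper_force: 79.3
```

Run:
```python
from h import *
s=state();print(s["tool_pos"],s["gripper_width"],s["joints"],Ro.from_rotvec(s["ee_rot"]).as_matrix().round(3)[:,0])
w=read_camera("wrist");cv2.imwrite("pics/w7.png",w["img"])
v=read_camera("side");cv2.imwrite("pics/s7.png",v["img"])
b=cv2.resize(v["img"][150:330,140:360],(600,490))
cv2.imwrite("pics/m7.png",np.hstack([cv2.resize(w["img"],(400,300)),cv2.resize(v["img"][170:320,150:350],(400,300))]))
```

```text
[ 0.50031235 -0.09490352  0.15962468] 0.019720737239218723 [-2.59324606e-01  2.67675336e-01  1.70572915e+00 -1.53003956e-04
  1.16807467e+00 -1.70829202e+00] [-0.993  0.121 -0.   ]
```

View pics/m7.png

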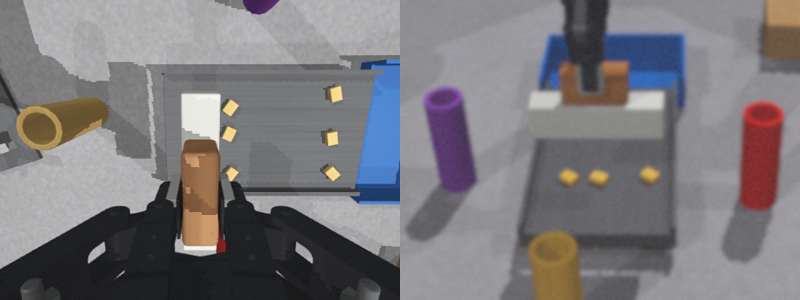

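The wrist part shows all six chips ahead of the blade, around columns 222–340. The side part shows the blade between the rails, behind the near chips.

Run:
```python
from h import *
w=read_camera("wrist")
c=np.array([.5104,-.0192]);y=np.radians(-7.37);ax=np.array([np.cos(y),np.sin(y)]);ay=np.array([-ax[1],ax[0]])
for p in [(101,364),(265,364),(103,250),(265,250)]:
    q=onz(w,p,.04)[:2]-c;print(q@ax*1000,q@ay*1000)
t=state()["tool_pos"][:2]-c;print("tool",t@ax,t@ay)
g=cv2.cvtColor(w["img"],cv2.COLOR_BGR2GRAY);print(g[85:115,364],g[245:280,364])
```

```text
-75.72422750663013 -9.462326239606536
62.84263284190092 0.4501863891154734
-73.73252022578258 -97.86699442568153
63.480818873840384 -100.22355189809852
tool -0.0009467709906036065 -0.07463643959261536
[173 172 172 171 165 115 110 113 112 115 115 115 115 116 123 122 122 123
 121 120 117 109 109 110 107 105 106 105 108 110] [113 113 112 111 113 116 116 114 116 115 112 111 108 103 104 107 107  67
  61  58  48  49  44  46  66 111 112 110 107 126 168 168 168 166 169]
```

jog_arm(increments=[[[0, 0, 35], [0, 0, 0], 1], [[0, 0, 35], [0, 0, 0], 1], [[0, 0, 14], [0, 0, 0], 1], [[0, 0, 4], [0, 0, 0], 1], [[0, 0, 0], [0, 0, 0], 1]])

```text
time_s: 18.0
tool_pos: [0.5006, -0.0936, 0.0723]
ee_rot: [0.189, 3.135, -0.0]
contact_force: [0.1, -0.6, -2.5]
gripper_width: 0.0203
gripper_force: 79.2
```

jog_arm(increments=[[[0, 0, 2], [0, 0, 0], 1], [[0, 0, 1], [0, 0, 0], 1], [[0, 0, 0], [0, 0, 0], 1]])

```text
time_s: 18.38
tool_pos: [0.5006, -0.0938, 0.0695]
ee_rot: [0.19, 3.134, -0.0]
contact_force: [-2.7, -0.5, 6.7]
gripper_width: 0.0204
gripper_force: 80.5
```

jog_arm(increments=[[[0, 10, 0], [0, 0, 0], 1], [[0, 16, 0], [0, 0, 0], 1], [[0, 16, 0], [0, 0, 0], 1], [[0, 16, 0], [0, 0, 0], 1], [[0, 16, 0], [0, 0, 0], 1], [[0, 16, 0], [0, 0, 0], 1], [[0, 16, 0], [0, 0, 0], 1], [[0, 16, 0], [0, 0, 0], 1]])

```text
time_s: 19.38
tool_pos: [0.5156, 0.0276, 0.0695]
ee_rot: [0.189, 3.134, -0.002]
contact_force: [-2.0, -9.2, 20.2]
gripper_width: 0.0205
gripper_force: 83.4
```

jog_arm(increments=[[[0, 16, 0], [0, 0, 0], 1], [[0, 16, 0], [0, 0, 0], 1], [[0, 16, 0], [0, 0, 0], 1], [[0, 16, 0], [0, 0, 0], 1], [[0, 16, 0], [0, 0, 0], 1], [[0, 16, 0], [0, 0, 0], 1], [[0, 0, 0], [0, 0, 0], 1]])

```text
time_s: 20.25
tool_pos: [0.5262, 0.1238, 0.0682]
ee_rot: [-0.187, -3.136, -0.0]
contact_force: [0.6, -0.6, -2.2]
gripper_width: 0.02
gripper_force: 79.8
```

Run:
```python
from h import *
s=state();print(s["tool_pos"],s["gripper_width"])
w=read_camera("wrist")
for n in ("wrist","scene","side"):
    v=read_camera(n);cv2.imwrite(f"pics/{n}8.png",v["img"]);print(n,[(np.round(d["at"]).tolist(),round(d["confidence"],2),onz(v,d["at"],.008)[:2].round(3).tolist()) for d in spot_in(n,"chip0")])
```

```text
[0.52615374 0.12382891 0.06815966] 0.01997609595034175
wrist [([128.0, 302.0], 0.73, [0.471, 0.144])]
scene []
side []
```

Run:
```python
from h import *
s=state()
plan([.45,.36,.168],down(130),8,1,p0=[.526,.124,.168],R0=Ro.from_rotvec(s["ee_rot"]))
```

```text
[[[13,28,0],[0,0,5],1],[[15,27,0],[0,0,6],1],[[19,25,0],[0,0,5],1],[[20,24,0],[0,0,6],1],[[22,21,0],[0,0,5],1],[[25,19,0],[0,0,5],1],[[26,17,0],[0,0,6],1],[[27,14,0],[0,0,5],1]]
end [450.  359.7 168. ]
```

jog_arm(increments=[[[0, 0, -10], [0, 0, 0], 1], [[0, 0, -40], [0, 0, 0], 1], [[0, 0, -50], [0, 0, 0], 1], [[0, 0, 0], [0, 0, 0], 1]])

```text
time_s: 21.1
tool_pos: [0.5281, 0.123, 0.1729]
ee_rot: [0.189, 3.129, 0.003]
contact_force: [-0.1, 0.6, -3.4]
gripper_width: 0.0202
gripper_force: 80.0
```

Run:
```python
from h import *
s=state();print(s["tool_pos"])
q=[]
for n in ("wrist","scene","side"):
    v=read_camera(n);cv2.imwrite(f"pics/{n}9.png",v["img"]);print(n,[(np.round(d["at"]).tolist(),round(d["confidence"],2),onz(v,d["at"],.008)[:2].round(3).tolist()) for d in spot_in(n,"chip0")])
    p=proj(v,[[.53,.145,.004]])[0].astype(int) if n!="wrist" else None
    q.append(cv2.resize(v["img"] if n=="wrist" else v["img"][max(p[0]-60,0):p[0]+60,p[1]-80:p[1]+80],(400,300),interpolation=cv2.INTER_CUBIC))
cv2.imwrite("pics/m9.png",np.vstack([np.hstack(q[:2]),np.hstack([q[2],q[2]*0])]))
```

```text
[0.52806061 0.12299381 0.17287208]
wrist [([122.0, 288.0], 0.58, [0.473, 0.138])]
scene []
side [([295.0, 384.0], 0.33, [0.75, -0.169])]
```

View pics/m9.png

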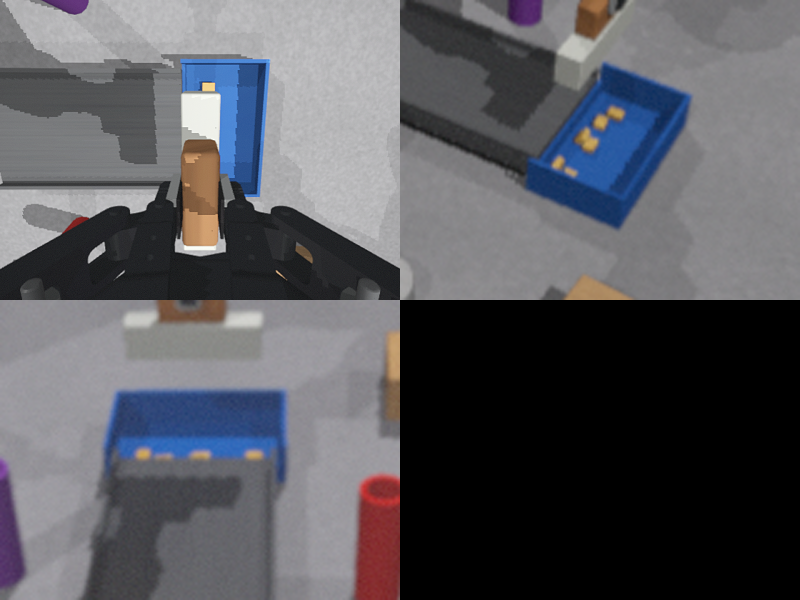

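All six chips lie in the tray, at about (615,115), (600,123), (583,137), (590,145), (558,163) and (570,172), and the plate is bare. Next I put the scraper down.

jog_arm(increments=[[[13, 28, 0], [0, 0, 5], 1], [[15, 27, 0], [0, 0, 6], 1], [[19, 25, 0], [0, 0, 5], 1], [[20, 24, 0], [0, 0, 6], 1], [[22, 21, 0], [0, 0, 5], 1], [[25, 19, 0], [0, 0, 5], 1], [[26, 17, 0], [0, 0, 6], 1], [[27, 14, 0], [0, 0, 5], 1]])

```text
time_s: 22.4
tool_pos: [0.4497, 0.3593, 0.1675]
ee_rot: [-1.33, -2.846, 0.002]
contact_force: [-0.2, -0.0, -2.7]
gripper_width: 0.0202
gripper_force: 79.8
```

jog_arm(increments=[[[0, 0, 40], [0, 0, 0], 1], [[0, 0, 45], [0, 0, 0], 1], [[0, 0, 30], [0, 0, 0], 1], [[0, 0, 9], [0, 0, 0], 1], [[0, 0, 0], [0, 0, 0], 1]])

```text
time_s: 23.02
tool_pos: [0.4503, 0.3585, 0.0444]
ee_rot: [-1.326, -2.848, 0.001]
contact_force: [0.1, -0.4, -2.7]
gripper_width: 0.0201
gripper_force: 79.6
```

jog_arm(increments=[[[0, 0, 3], [0, 0, 0], 1], [[0, 0, 2], [0, 0, 0], 1], [[0, 0, 0], [0, 0, 0], 0.4], [[0, 0, 0], [0, 0, 0], 0], [[0, 0, 0], [0, 0, 0], 0], [[0, 0, 0], [0, 0, 0], 0], [[0, 0, -30], [0, 0, 0], 0], [[0, 0, -60], [0, 0, 0], 0]])

```text
time_s: 24.02
tool_pos: [0.4493, 0.3578, 0.1285]
ee_rot: [-1.325, -2.846, 0.006]
contact_force: [0.5, -0.1, 1.1]
gripper_width: 0.0855
gripper_force: 0.0
```

Run:
```python
from h import *
from scipy.optimize import least_squares
s=state();print(s["tool_pos"],s["joints"])
J=[[.300474,1.521623,.13378493,-.53320318,.21780211],[.222748,1.618496,.51507498,-.0122484,.21825091],[.227852,1.635014,.45929224,-.2301923,.20871712],[.365595,1.34237,.46016661,.36905311,.25795967],[.572117,1.510371,.47335147,.37019714,.06536753],[.607883,1.522448,.47341625,.3702563,.03951629],[.267675,1.705729,.50031235,-.09490352,.15962468]]
J=np.array(J+[[*s["joints"][1:3],*s["tool_pos"]]]);r=np.hypot(J[:,2],J[:,3])
f=lambda p:np.r_[p[0]+p[1]*np.sin(J[:,0])+p[2]*np.sin(J[:,0]+J[:,1]+p[4])-r,p[3]+p[1]*np.cos(J[:,0])+p[2]*np.cos(J[:,0]+J[:,1]+p[4])-J[:,4]]
q=least_squares(f,[0,.35,.35,.2,0]);print(q.x,np.abs(q.fun).max())
v=read_camera("scene");print([(np.round(d["at"]).tolist(),round(d["confidence"],2)) for d in spot_in("scene","scraper")],proj(v,[[.45,.3585,.035]]))
```

```text
[0.44933531 0.35777546 0.1285077 ] [ 6.08680799e-01  4.42507917e-01  1.54451173e+00 -1.44846866e-05
  1.15921340e+00 -9.08586310e-02]
[ 0.00106335  0.42215334  0.44900049 -0.03672469  0.08628137] 0.0009530292948819463
[([237.0, 429.0], 0.78), ([293.0, 246.0], 0.65)] [[230.7673622  430.52122465]]
```

```bash
cat > ik.py <<'E'
from h import *
def ik(p,R,d):
    # p TCP, R Rotation; returns candidate joints
    M=R.as_matrix();w=np.array(p)-d*M[:,2];h=-.0367+d;L2,L3,of=.4222,.4490,.0863
    j1=np.arctan2(w[1],w[0]);r=np.hypot(w[0],w[1])-.001;z=w[2]-h;D=np.hypot(r,z)
    ce=(D*D-L2**2-L3**2)/(2*L2*L3)
    if abs(ce)>1:return []
    e=np.arccos(ce);j2=np.arctan2(r,z)-np.arctan2(L3*np.sin(e),L2+L3*np.cos(e));j3=e-of
    W=(Ro.from_euler('z',j1)*Ro.from_euler('y',j2+j3)).inv()*R
    a=W.as_euler('ZYZ');out=[]
    for j4,j5,j6 in [(a[0],a[1],a[2]),(a[0]+np.pi,-a[1],a[2]+np.pi)]:
        for k in(-1,0,1):
            for m in (-1,0,1,):
                q=np.array([j1,j2,j3,j4+2*np.pi*k,j5,j6-np.pi/2+2*np.pi*m])
                lo=[-3.03,-.79,.23,-1.04,0,-2.55];hi=[3.03,2.21,2.52,4.18,3.07,2.55]
                if np.all(q>lo)&np.all(q<hi):out.append(q)
    return out
def pick(al,be,s):   # tool z az al deg, be deg below horizontal; tool x up-ish*s
    u=np.array([np.cos(np.radians(al)),np.sin(np.radians(al)),0]);b=np.radians(be);Z=np.cos(b)*u-[0,0,np.sin(b)]
    Y=np.cross([0,0,1],u)*s;return Ro.from_matrix(np.c_[np.cross(Y,Z),Y,Z])
def place(al,be,s): return pick(al,90+be,s)
E
python3 - <<'E'
from ik import *
s=state();print(ik(s["tool_pos"],Ro.from_rotvec(s["ee_rot"]),.25),s["joints"])
f=lambda L:[q.round(2).tolist() for q in L]
for d in (.2,.28):
  for be in (25,35):
    for sg in (1,-1):
      for al in (10,40,65,-70,-100,-117,-150,170,150): 
        g=f(ik([.46,-.23,.06],pick(al,be,sg),d))
        if g: print("pick",d,be,sg,al,g)
      for al in (9,189): print("  place",d,be,sg,al,f(ik([.452,-.352,.05],place(al,be,sg),d)))
E
```

```text
[array([ 6.72393445e-01,  4.35406244e-01,  1.53684368e+00, -6.61412144e-04,
        1.15959566e+00, -2.69708783e-02])] [ 6.08777353e-01  4.34526384e-01  1.53792488e+00  1.59250165e-05
  1.15937541e+00 -9.08546856e-02]
pick 0.2 25 1 10 [[-0.75, 0.44, 2.15, 1.89, 0.87, 2.15]]
pick 0.2 25 1 40 [[-0.82, 0.56, 1.91, 1.33, 1.2, 2.29]]
pick 0.2 25 1 65 [[-0.8, 0.68, 1.69, 1.02, 1.49, 2.28]]
pick 0.2 25 1 -117 [[-0.13, 0.67, 1.7, -1.03, 1.48, 0.86]]
pick 0.2 25 1 -150 [[-0.22, 0.81, 1.43, -0.69, 1.83, 0.99]]
pick 0.2 25 1 170 [[-0.39, 0.92, 1.23, -0.23, 2.11, 1.36]]
pick 0.2 25 1 150 [[-0.48, 0.93, 1.21, 0.05, 2.14, 1.62]]
  place 0.2 25 1 9 [[-0.56, 0.68, 1.42, -0.29, 1.39, -2.19]]
  place 0.2 25 1 189 [[-0.78, 0.47, 1.77, 0.55, 0.71, 0.24]]
pick 0.2 25 -1 10 [[-0.75, 0.44, 2.15, 1.89, 0.87, -0.99]]
pick 0.2 25 -1 40 [[-0.82, 0.56, 1.91, 1.33, 1.2, -0.85]]
pick 0.2 25 -1 65 [[-0.8, 0.68, 1.69, 1.02, 1.49, -0.86]]
pick 0.2 25 -1 -117 [[-0.13, 0.67, 1.7, -1.03, 1.48, -2.29]]
pick 0.2 25 -1 -150 [[-0.22, 0.81, 1.43, -0.69, 1.83, -2.15]]
pick 0.2 25 -1 170 [[-0.39, 0.92, 1.23, -0.23, 2.11, -1.7
[... 2587 characters left out ...]
]
pick 0.28 35 1 150 [[-0.48, 1.03, 1.01, 0.04, 2.05, 1.61]]
  place 0.28 35 1 9 [[-0.49, 0.84, 1.22, -0.35, 1.59, -2.13]]
  place 0.28 35 1 189 [[-0.91, 0.46, 1.89, 0.92, 0.69, -0.2]]
pick 0.28 35 -1 10 [[-0.86, 0.42, 2.21, 1.69, 0.79, -0.93]]
pick 0.28 35 -1 40 [[-0.93, 0.57, 1.91, 1.13, 1.13, -0.83]]
pick 0.28 35 -1 65 [[-0.88, 0.71, 1.64, 0.85, 1.42, -0.86]]
pick 0.28 35 -1 -117 [[-0.05, 0.71, 1.65, -0.86, 1.4, -2.28]]
pick 0.28 35 -1 -150 [[-0.17, 0.88, 1.31, -0.56, 1.75, -2.13]]
pick 0.28 35 -1 170 [[-0.37, 1.02, 1.04, -0.18, 2.03, -1.77]]
pick 0.28 35 -1 150 [[-0.48, 1.03, 1.01, 0.04, 2.05, -1.53]]
  place 0.28 35 -1 9 [[-0.49, 0.84, 1.22, -0.35, 1.59, 1.01]]
  place 0.28 35 -1 189 []
```

Run:
```python
from ik import *
s=state();R=Ro.from_rotvec(s["ee_rot"]);p=s["tool_pos"]
a,Ra=plan([.36,-.28,.24],down(40),14,0)
b,Rb=plan([.395,-.285,.12],pick(40,20,-1),8,0,p0=a,R0=Ra)
for d in (.2,.28): print([q.round(2) for q in ik([.395,-.285,.1],pick(40,20,-1),d)])
P=np.array([.4595,-.2302,.057]);Z=pick(40,20,-1).as_matrix()[:,2];print(Z,P-.09*Z)
```

```text
[[[-31,-34,-8],[0,0,6],0],[[-34,-31,-8],[0,0,7],0],[[-38,-27,-7],[0,0,6],0],[[-40,-23,-8],[0,0,7],0],[[-43,-17,-8],[0,0,6],0],[[-44,-13,-8],[0,0,7],0],[[-45,-7,-7],[0,0,6],0],[[-47,-3,-8],[0,0,6],0]]
[[[-46,2,-8],[0,0,7],0],[[-45,8,-8],[0,0,6],0],[[-45,13,-7],[0,0,7],0],[[-42,17,-8],[0,0,6],0],[[-41,23,-8],[0,-1,7],0],[[-37,26,-7],[0,0,6],0]]
end [ 359.8 -279.6  240.1]
[[[3,3,15],[0,9,0],0],[[1,4,15],[0,9,0],0],[[-2,3,15],[0,8,0],0],[[-4,3,15],[0,9,0],0],[[-6,3,14],[0,9,0],0],[[-8,4,13],[0,9,0],0],[[-11,3,12],[0,9,0],0],[[-11,3,9],[0,8,0],0]]
end [ 394.6 -284.8  120.4]
[array([-1.02,  0.52,  1.9 ,  1.23,  1.4 , -0.85])]
[array([-1.17,  0.66,  1.85,  1.13,  1.46, -0.96])]
[ 0.71984631  0.60402277 -0.34202014] [ 0.39471383 -0.28456205  0.08778181]
```

jog_arm(increments=[[[-31, -34, -8], [0, 0, 6], 0], [[-34, -31, -8], [0, 0, 7], 0], [[-38, -27, -7], [0, 0, 6], 0], [[-40, -23, -8], [0, 0, 7], 0], [[-43, -17, -8], [0, 0, 6], 0], [[-44, -13, -8], [0, 0, 7], 0], [[-45, -7, -7], [0, 0, 6], 0], [[-47, -3, -8], [0, 0, 6], 0]])

```text
time_s: 25.12
tool_pos: [0.3975, -0.0087, 0.1916]
ee_rot: [2.426, 1.996, 0.001]
contact_force: [0.4, -0.3, -0.4]
gripper_width: 0.0858
gripper_force: 0.0
```

jog_arm(increments=[[[-46, 2, -8], [0, 0, 7], 0], [[-45, 8, -8], [0, 0, 6], 0], [[-45, 13, -7], [0, 0, 7], 0], [[-42, 17, -8], [0, 0, 6], 0], [[-41, 23, -8], [0, -1, 7], 0], [[-37, 26, -7], [0, 0, 6], 0]])

```text
time_s: 25.88
tool_pos: [0.3581, -0.282, 0.2382]
ee_rot: [2.945, 1.068, -0.024]
contact_force: [1.6, 0.5, -0.4]
gripper_width: 0.0855
gripper_force: 0.0
```

jog_arm(increments=[[[3, 3, 15], [0, 9, 0], 0], [[1, 4, 15], [0, 9, 0], 0], [[-2, 3, 15], [0, 8, 0], 0], [[-4, 3, 15], [0, 9, 0], 0], [[0, 0, 0], [0, 0, 0], 0]])

```text
time_s: 26.5
tool_pos: [0.3742, -0.2838, 0.1763]
ee_rot: [-2.656, -0.964, -0.812]
contact_force: [0.2, -0.7, 0.6]
gripper_width: 0.0856
gripper_force: 0.0
```

Run:
```python
from ik import *
s=state();R=Ro.from_rotvec(s["ee_rot"]);print(s["joints"],s["tool_pos"])
w=read_camera("wrist");T=np.array(w["world_to_cam"]);o=-T[:3,:3].T@T[:3,3];print("cam in tool",R.inv().apply(o-s["tool_pos"]))
for d in (.15,.2,.25,.3): print(d,[q.round(3) for q in ik(s["tool_pos"],R,d)])
plan([.395,-.285,.088],pick(40,20,-1),6,0)
```

```text
[-1.03928103  0.19714587  1.86512365  0.61881848  1.25657449 -0.41522919] [ 0.37423845 -0.28380324  0.17634296]
cam in tool [ 0.06656667 -0.00075638 -0.15496665]
0.15 [array([-0.828,  0.169,  1.85 ,  0.649,  1.179, -0.227])]
0.2 [array([-0.889,  0.18 ,  1.86 ,  0.645,  1.196, -0.287])]
0.25 [array([-0.95 ,  0.194,  1.865,  0.638,  1.213, -0.346])]
0.3 [array([-1.011,  0.213,  1.865,  0.629,  1.229, -0.403])]
[[[-6,2,14],[0,6,0],0],[[-8,3,13],[0,6,0],0],[[-9,2,12],[0,6,0],0],[[-10,2,11],[0,6,0],0],[[-11,2,10],[0,6,0],0],[[-13,3,9],[0,6,0],0]]
end [ 395.2 -285.2   87.8]
```

jog_arm(increments=[[[-6, 2, 14], [0, 6, 0], 0], [[-8, 3, 13], [0, 6, 0], 0], [[-9, 2, 12], [0, 6, 0], 0], [[-10, 2, 11], [0, 6, 0], 0], [[-11, 2, 10], [0, 6, 0], 0], [[-13, 3, 9], [0, 6, 0], 0], [[0, 0, 0], [0, 0, 0], 0]])

```text
time_s: 27.42
tool_pos: [0.3961, -0.2839, 0.0872]
ee_rot: [-2.154, -0.788, -1.505]
contact_force: [-0.4, -0.6, 0.0]
gripper_width: 0.0854
gripper_force: 0.0
```

Run:
```python
from ik import *
s=state();R=Ro.from_rotvec(s["ee_rot"]);print(s["joints"],s["tool_pos"],R.as_matrix().round(3))
w=read_camera("wrist");i=w["img"];cv2.imwrite("pics/w10.png",i)
P=np.array([.4595,-.2302,.057]);print("in tool mm",R.inv().apply(P-s["tool_pos"])*1000)
print([(np.round(d["at"]).tolist(),round(d["confidence"],2)) for d in spot_in("wrist","sleeve")],proj(w,[[.4595,-.2302,z] for z in (.11,.055,0)]))
h=cv2.cvtColor(i,cv2.COLOR_BGR2HSV);m=((h[...,0]>14)&(h[...,0]<28)&(h[...,1]>100)&(h[...,2]>40)).astype(np.uint8)
n,l,st,ce=cv2.connectedComponentsWithStats(m)
for k in range(1,n):
    if st[k,4]>300: print(st[k],ce[k])
```

```text
[-1.19803631  0.64413246  1.86286462  1.10305968  1.47440413 -0.97088874] [ 0.39614812 -0.28389241  0.08723871] [[ 0.263  0.646  0.717]
 [ 0.221 -0.763  0.607]
 [ 0.939 -0.001 -0.344]]
in tool mm [ 1.32740067e-01 -2.22946629e-02  8.83781515e+01]
[([194.0, 282.0], 0.87), ([184.0, 20.0], 0.72)] [[136.98008478 281.14545444]
 [205.33192879 281.11789946]
 [258.42595656 281.09711998]]
[ 138    0  164   89 8552] [217.92949018  32.46632367]
[ 248  127   60  149 7536] [278.06395966 197.28012208]
```

jog_arm(increments=[[[0, 0, 40], [0, 0, 0], 0], [[0, 0, 35], [0, 0, 0], 0], [[0, 0, 20], [0, 0, 0], 0], [[0, 0, 8], [0, 0, 0], 0], [[0, 0, 4], [0, 0, 0], 0], [[0, 0, 0], [0, 0, 0], 0]])

```text
time_s: 28.28
tool_pos: [0.4731, -0.2204, 0.0523]
ee_rot: [-2.156, -0.79, -1.511]
contact_force: [0.2, -1.1, 1.2]
gripper_width: 0.0856
gripper_force: 0.0
```

Run:
```python
from ik import *
s=state();R=Ro.from_rotvec(s["ee_rot"]);print(s["contact_force"])
P=np.array([.4595,-.2302,.057]);print("in tool mm",R.inv().apply(P-s["tool_pos"])*1000)
q=[]
for n in ("wrist","side","scene"):
    v=read_camera(n);p=proj(v,[[.4595,-.2302,.055]])[0].astype(int);print(n,p)
    q.append(cv2.resize(v["img"] if n=="wrist" else v["img"][max(p[0]-50,0):p[0]+50,max(p[1]-50,0):p[1]+50],(400,300),interpolation=cv2.INTER_CUBIC)); cv2.imwrite(f"pics/{n}11.png",v["img"])
```

```text
[ 0.20216805 -1.10331476  1.19798141]
in tool mm [ -1.29834607  -1.24915333 -17.25555028]
wrist [271 279]
side [316 230]
scene [167 219]
```

jog_arm(increments=[[[0, 0, 0], [0, 0, 0], 1], [[0, 0, 0], [0, 0, 0], 1], [[0, 0, 0], [0, 0, 0], 1], [[0, 0, 0], [0, 0, 0], 1], [[0, 0, 0], [0, 0, 0], 1], [[0, 0, 0], [0, 0, 0], 1]], squeeze=70)

```text
time_s: 29.18
tool_pos: [0.4731, -0.22, 0.0519]
ee_rot: [-2.155, -0.789, -1.512]
contact_force: [-4.4, 0.5, 4.9]
gripper_width: 0.0373
gripper_force: 69.9
```

Run:
```python
from ik import *
s=state();R=Ro.from_rotvec(s["ee_rot"])
v=read_camera("side");cv2.imwrite("pics/s12.png",v["img"])
p=s["tool_pos"]
# sleeve axis point at mid (z .055) in tool frame, closing centres it in y
q=R.inv().apply(np.array([.4595,-.2302,.055])-p);q[1]=0;ax=R.inv().apply([0,0,1]);print("mid in tool",q*1000,ax)
np.save("q.npy",q)
Rp=place(9,20,-1);C=np.array([.4525,-.3525,.050]);tgt=C-Rp.apply(q);print("place tcp",tgt,Rp.apply(ax))
for d in (.26,): print([x.round(2) for x in ik(tgt,Rp,d)],[x.round(2) for x in ik(tgt+[0,0,.12],Rp,d)])
print("lift+turn"); a,Ra=plan(tgt+[0,0,.10],Rp,12,1,p0=p+[0,0,.10],R0=R)
```

```text
mid in tool [ -2.89071858   0.         -16.96821015] [ 0.93986072  0.00290194 -0.34154563]
place tcp [ 0.44945092 -0.35298293  0.03306641] [ 9.88138020e-01  1.53567576e-01 -5.03392064e-04]
[array([-0.56,  0.71,  1.42, -0.24,  1.29,  0.95])] [array([-0.56,  0.56,  1.34, -0.23,  1.5 ,  0.9 ])]
lift+turn
[[[-4,7,-8],[-1,-7,3],1],[[-5,8,-6],[-1,-8,2],1],[[-6,8,-6],[-2,-7,3],1],[[-6,8,-5],[-1,-7,2],1],[[-6,9,-5],[-1,-8,3],1],[[-6,9,-3],[-1,-7,3],1],[[-6,9,-2],[-1,-7,2],1],[[-6,10,-1],[-2,-7,3],1]]
[[[-5,10,-1],[-1,-8,2],1],[[-5,10,1],[-1,-7,3],1],[[-5,10,1],[-1,-7,3],1],[[-3,11,2],[-1,-8,2],1]]
end [ 450.  -353.1  133.4]
```

jog_arm(increments=[[[9, 0, -3], [0, 0, 0], 1], [[38, 0, -14], [0, 0, 0], 1], [[47, 0, -17], [0, 0, 0], 1], [[-4, 7, -8], [-1, -7, 3], 1], [[-5, 8, -6], [-1, -8, 2], 1], [[-6, 8, -6], [-2, -7, 3], 1], [[-6, 8, -5], [-1, -7, 2], 1], [[-6, 9, -5], [-1, -8, 3], 1]])

```text
time_s: 30.22
tool_pos: [0.4626, -0.2758, 0.1443]
ee_rot: [-2.745, -0.623, -0.746]
contact_force: [-0.5, -0.2, -5.8]
gripper_width: 0.0369
gripper_force: 69.6
```

jog_arm(increments=[[[-6, 9, -3], [-1, -7, 3], 1], [[-6, 9, -2], [-1, -7, 2], 1], [[-6, 10, -1], [-2, -7, 3], 1], [[-5, 10, -1], [-1, -8, 2], 1], [[-5, 10, 1], [-1, -7, 3], 1], [[-5, 10, 1], [-1, -7, 3], 1], [[-3, 11, 2], [-1, -8, 2], 1], [[0, 0, 0], [0, 0, 0], 1]])

```text
time_s: 31.22
tool_pos: [0.4505, -0.3521, 0.132]
ee_rot: [3.062, 0.249, -0.552]
contact_force: [0.2, 0.0, -4.8]
gripper_width: 0.0373
gripper_force: 69.9
```

Run:
```python
from ik import *
s=state();R=Ro.from_rotvec(s["ee_rot"]);q=np.load("q.npy")
print(s["tool_pos"],s["gripper_width"],s["joints"].round(2));Rp=place(9,20,-1);print("rot err",(R.inv()*Rp).as_rotvec(degrees=True))
mid=s["tool_pos"]+R.apply(q);a=R.apply([.9399,.003,-.3415]);print("mid",mid,"axis",a)
I=[]
for n in ("side","wrist"):
    v=read_camera(n);cv2.imwrite(f"pics/{n}13.png",v["img"])
    print(n,proj(v,[mid-a*.055,mid,mid+a*.055]).round().tolist(),[(np.round(d["at"]).tolist(),round(d["confidence"],2)) for d in spot_in(n,"sleeve")])
    I.append(v["img"])
cv2.imwrite("pics/m13.png",np.hstack([cv2.resize(I[0][250:420,130:350],(480,371),interpolation=cv2.INTER_CUBIC),cv2.resize(I[1],(320,240)).repeat(1,0) if 0 else cv2.copyMakeBorder(cv2.resize(I[1],(320,240)),0,131,0,0,cv2.BORDER_CONSTANT)]))
```

```text
[ 0.45049115 -0.35205584  0.13202018] 0.03729862881942396 [-0.62  0.59  1.36 -0.24  1.47  0.85]
rot err [-0.37603373  0.41384121  0.36596119]
mid [ 0.45368145 -0.35168166  0.14893048] axis [ 0.98755547  0.15721557 -0.00779192]
side [[346.0, 180.0], [338.0, 222.0], [330.0, 262.0]] [([339.0, 205.0], 0.84), ([239.0, 176.0], 0.84), ([245.0, 330.0], 0.74), ([401.0, 237.0], 0.27)]
wrist [[341.0, 281.0], [269.0, 282.0], [160.0, 282.0]] [([238.0, 282.0], 0.86)]
```

View pics/m13.png

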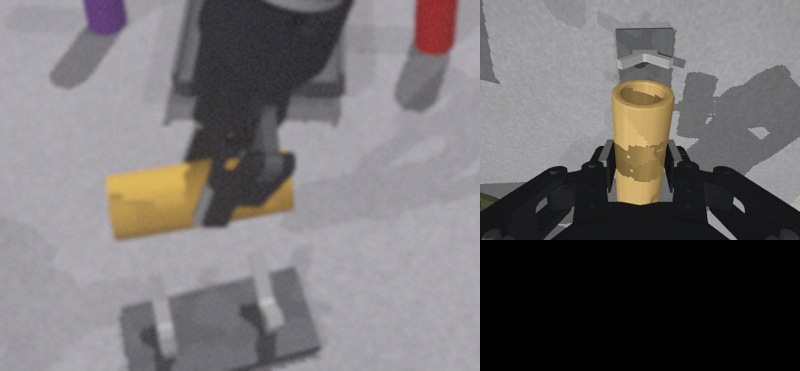

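The sleeve is held horizontal above the cradle, and its ends in the side view, (345,179) and (333,264), match the prediction. The wrist view puts the cradle's far edge near row 49, columns 238–340, slightly right of the sleeve (column 282), so I measure that offset.

Run:
```python
from ik import *
w=read_camera("wrist");g=cv2.cvtColor(w["img"],cv2.COLOR_BGR2GRAY).astype(int)
for r in (60,75,85): print(r,"cols225-350",g[r,225:350:2].tolist())
for c in (260,280,300,320): print(c,"rows40-130",g[40:130:2,c].tolist())
s=state();R=Ro.from_rotvec(s["ee_rot"]);mid=s["tool_pos"]+R.apply(np.load("q.npy"));u=np.array([.9877,.1564]);n=np.array([-.1564,.9877])
for p in [(49,238),(49,340),(75,238),(75,340)]:
    x=onz(w,p,.008)[:2];print(p,x,"along",(x-mid[:2])@u,"lat",(x-mid[:2])@n)
d=read_camera("side")
for nme,px,z in [("FL",(250+307/2.18,130+121/2.18),.008),("FR",(250+266/2.18,130+293/2.18),.008),("NR",(250+347/2.18,130+321/2.18),.008)]:
    x=onz(d,px,z)[:2];print(nme,x,(x-mid[:2])@u,(x-mid[:2])@n)
```

```text
60 cols225-350 [156, 157, 160, 151, 142, 135, 95, 89, 91, 91, 87, 93, 93, 92, 94, 92, 93, 91, 91, 93, 101, 100, 100, 103, 99, 102, 100, 103, 92, 91, 89, 94, 92, 89, 92, 92, 90, 90, 96, 99, 101, 97, 100, 102, 99, 102, 102, 103, 101, 101, 98, 97, 99, 102, 101, 101, 88, 101, 155, 155, 156, 159, 158]
75 cols225-350 [160, 160, 157, 157, 148, 138, 127, 100, 101, 102, 99, 92, 95, 93, 94, 93, 94, 90, 91, 93, 92, 89, 91, 91, 91, 91, 93, 92, 95, 92, 92, 90, 91, 90, 92, 91, 88, 91, 96, 103, 99, 98, 101, 102, 101, 101, 103, 104, 102, 101, 100, 100, 101, 101, 102, 100, 92, 100, 153, 154, 157, 156, 155]
85 cols225-350 [163, 163, 166, 164, 154, 150, 146, 106, 101, 100, 98, 97, 103, 103, 103, 104, 98, 91, 91, 94, 93, 93, 91, 93, 92, 91, 93, 92, 94, 92, 93, 92, 94, 93, 93, 95, 95, 96, 93, 101, 103, 101, 102, 100, 101, 101, 103, 104, 102, 101, 99, 100, 102, 104, 104, 97, 105, 103, 157, 158, 157, 153, 153]
260 rows40-130 [148, 143, 145, 143, 127, 71, 100, 102, 101, 98, 92, 92, 94, 92, 90, 89, 90, 92, 90, 90, 91, 91, 92, 92, 92, 97, 103, 101, 121, 125, 125, 142, 138, 137, 140, 138, 140, 145, 125, 93, 94
[... 551 characters left out ...]
, 103, 104, 102, 102, 100, 103, 102, 106, 102, 104, 105, 64, 94, 127, 123, 168, 169, 164, 169, 164, 169, 175, 167, 103, 104, 106, 104, 104, 105]
(49, 238) [ 0.51168968 -0.31194876] along 0.0645323342136934 lat 0.03072601792915751
(49, 340) [ 0.52278784 -0.38015991] along 0.06482576849364743 lat -0.038381890318637875
(75, 238) [ 0.4947061  -0.31343161] along 0.047525736605948915 lat 0.031917632783538374
(75, 340) [ 0.5063261  -0.38460415] along 0.047871432100843034 lat -0.0401968484118943
FL [ 0.38302996 -0.33571111] -0.06626129341322333 0.0273783263117599
FR [ 0.50889401 -0.31297031] 0.06161128221143916 0.03015427268644762
NR [ 0.52265523 -0.38189383] 0.06442359886652174 -0.04007374369302762
```

jog_arm(increments=[[[0, 4, 0], [0, 0, 0], 1], [[8, 0, 22], [0, 0, 0], 1], [[10, 0, 28], [0, 0, 0], 1], [[8, 0, 21], [0, 0, 0], 1], [[5, 0, 13], [0, 0, 0], 1], [[0, 0, 0], [0, 0, 0], 1]])

```text
time_s: 32.28
tool_pos: [0.4501, -0.356, 0.0433]
ee_rot: [3.062, 0.248, -0.551]
contact_force: [1.2, -0.2, -3.2]
gripper_width: 0.037
gripper_force: 69.9
```

Run:
```python
from ik import *
s=state();R=Ro.from_rotvec(s["ee_rot"]);mid=s["tool_pos"]+R.apply(np.load("q.npy"));print("mid",mid,R.apply([.9399,.003,-.3415]),s["contact_force"],s["ft_torque"])
u=np.array([.9877,.1564]);n=np.array([-.1564,.9877])
w=read_camera("wrist");g=cv2.cvtColor(w["img"],cv2.COLOR_BGR2GRAY).astype(int)
for r in (40,60,80): print(r,g[r,200:380:3].tolist())
for c in (270,300,330): print(c,g[0:120:3,c].tolist())
print(proj(w,[[*(mid[:2]+u*.065+n*k),.008] for k in (.035,0,-.035)]))
```

```text
mid [ 0.45326322 -0.35565626  0.06017461] [ 0.98769315  0.15637602 -0.00721432] [ 1.24564156 -0.24461006 -3.20225198] [ 0.00668477 -0.370858    0.0535784 ]
40 [146, 144, 147, 148, 150, 149, 148, 149, 148, 152, 148, 147, 148, 147, 148, 146, 147, 147, 146, 155, 159, 161, 162, 164, 163, 159, 162, 164, 164, 162, 159, 159, 159, 157, 156, 155, 156, 161, 163, 163, 162, 159, 159, 161, 161, 159, 160, 159, 158, 160, 160, 163, 159, 160, 157, 157, 155, 157, 157, 158]
60 [145, 146, 149, 152, 154, 153, 149, 149, 147, 148, 146, 147, 147, 150, 151, 151, 150, 150, 150, 150, 146, 152, 156, 159, 148, 148, 147, 146, 146, 146, 148, 147, 146, 162, 160, 162, 163, 160, 159, 161, 162, 159, 153, 154, 154, 159, 159, 158, 161, 161, 161, 159, 153, 156, 158, 161, 164, 165, 162, 161]
80 [150, 155, 155, 155, 150, 150, 148, 148, 147, 148, 147, 147, 145, 147, 148, 151, 153, 154, 153, 152, 148, 150, 151, 149, 148, 147, 143, 143, 143, 146, 148, 150, 149, 147, 146, 141, 144, 147, 149, 147, 146, 144, 145, 146, 145, 143, 143, 137, 137, 137, 150, 160, 161, 159, 162, 163, 161, 157, 160, 161]
270 [153, 152, 151, 154, 156, 160, 159, 159, 159, 160, 161, 162, 165, 163, 162, 162, 166, 166, 165, 162, 162, 154, 155, 148, 146, 145, 147, 150, 151, 90, 65, 97, 96, 95, 97, 95, 95, 95, 97, 96]
300 [162, 158, 158, 157, 158, 160, 159, 159, 162, 162, 163, 160, 157, 156, 156, 156, 156, 157, 160, 161, 161, 160, 162, 163, 147, 144, 145, 147, 150, 68, 69, 95, 94, 95, 98, 95, 94, 93, 96, 100]
330 [160, 159, 159, 157, 157, 159, 158, 155, 155, 155, 159, 155, 157, 160, 164, 165, 161, 159, 155, 155, 153, 152, 158, 161, 161, 148, 145, 144, 146, 64, 85, 109, 108, 110, 108, 107, 109, 107, 108, 108]
[[ 88.72575111 207.12377851]
 [ 89.21139472 283.16049828]
 [ 89.57916437 359.37255023]]
```

Run:
```python
from ik import *
w=read_camera("wrist");g=cv2.cvtColor(w["img"],cv2.COLOR_BGR2GRAY).astype(int)
for r in (96,104): print(r,g[r,195:225].tolist(),g[r,345:375].tolist())
s=state();R=Ro.from_rotvec(s["ee_rot"]);mid=s["tool_pos"]+R.apply(np.load("q.npy"))
u=np.array([.9877,.1564]);n=np.array([-.1564,.9877])
for a in (.065,.055):print(proj(w,[[*(mid[:2]+u*a+n*k),.008] for k in (.035,-.035)]).round(1).tolist())
```

```text
96 [148, 147, 148, 150, 150, 151, 151, 152, 152, 154, 147, 134, 108, 91, 94, 94, 90, 94, 94, 94, 94, 95, 92, 91, 92, 91, 94, 96, 94, 95] [107, 106, 108, 106, 105, 106, 107, 104, 104, 93, 91, 110, 107, 107, 108, 136, 157, 158, 156, 156, 157, 157, 156, 155, 155, 153, 154, 155, 156, 157]
104 [150, 150, 151, 152, 152, 151, 149, 150, 150, 147, 146, 141, 142, 122, 97, 94, 94, 94, 93, 93, 95, 93, 95, 93, 93, 92, 92, 97, 96, 96] [107, 106, 106, 106, 106, 108, 106, 105, 98, 92, 104, 103, 128, 158, 159, 156, 157, 160, 160, 162, 162, 163, 163, 165, 164, 162, 161, 161, 158, 158]
[[87.9, 207.8], [88.7, 359.3]]
[[109.0, 210.3], [109.8, 356.4]]
```

jog_arm(increments=[[[2, 0, 5], [0, 0, 0], 1], [[1, 0, 2], [0, 0, 0], 1], [[0, 0, 0], [0, 0, 0], 1]])

```text
time_s: 32.75
tool_pos: [0.4507, -0.3561, 0.0363]
ee_rot: [3.061, 0.248, -0.55]
contact_force: [0.0, -0.3, -3.5]
gripper_width: 0.0372
gripper_force: 70.0
```

jog_arm(increments=[[[1, 0, 2], [0, 0, 0], 1], [[0, 0, 1], [0, 0, 0], 1], [[0, 0, 0], [0, 0, 0], 1]])

```text
time_s: 33.12
tool_pos: [0.451, -0.3565, 0.0353]
ee_rot: [3.06, 0.247, -0.549]
contact_force: [-4.2, 4.4, 16.9]
gripper_width: 0.0372
gripper_force: 71.7
```

jog_arm(increments=[[[0, 0, -1], [0, 0, 0], 1], [[0, 0, 0], [0, 0, 0], 0.5], [[0, 0, 0], [0, 0, 0], 0.4], [[0, 0, 0], [0, 0, 0], 0.2], [[0, 0, 0], [0, 0, 0], 0], [[0, 0, 0], [0, 0, 0], 0], [[0, 0, 0], [0, 0, 0], 0]], squeeze=30)

```text
time_s: 34.0
tool_pos: [0.4509, -0.3559, 0.0339]
ee_rot: [3.061, 0.247, -0.55]
contact_force: [0.2, 0.8, -0.4]
gripper_width: 0.0854
gripper_force: 0.0
```

jog_arm(increments=[[[0, 0, -10], [0, 0, 0], 0], [[0, 0, -30], [0, 0, 0], 0], [[0, 0, -50], [0, 0, 0], 0], [[0, 0, -50], [0, 0, 0], 0], [[0, 0, 0], [0, 0, 0], 0], [[0, 0, 0], [0, 0, 0], 0]])

```text
time_s: 34.75
tool_pos: [0.4989, -0.3489, 0.1648]
ee_rot: [3.062, 0.248, -0.551]
contact_force: [-0.0, -0.3, -0.8]
gripper_width: 0.0855
gripper_force: 0.0
```

Run:
```python
from ik import *
s=state();print(s["tool_pos"],s["gripper_width"],s["contact_force"])
u=np.array([.9877,.1564,0]);C=np.array([.4535,-.3558,.05])
for n in ("wrist","side","scene"):
    w=read_camera(n);i=w["img"];cv2.imwrite(f"pics/{n}20.png",i)
    h=cv2.cvtColor(i,cv2.COLOR_BGR2HSV);m=((h[...,0]>14)&(h[...,0]<28)&(h[...,1]>100)&(h[...,2]>40)).astype(np.uint8)
    k_,l,st,ce=cv2.connectedComponentsWithStats(m)
    for k in range(1,k_):
        if st[k,4]>250: print(n,"blob xywhA",st[k],ce[k].round(1),cv2.minAreaRect(np.argwhere(l==k)[:,::-1].astype(np.float32)))
    pts=[C+u*a+[0,0,b]+np.array([-.1564,.9877,0])*c for a in(-.055,.055) for b,c in[(.02*np.sin(t),.02*np.cos(t)) for t in np.linspace(0,6.28,24)]]
    P=proj(w,pts)[:,::-1].astype(np.float32);print(n,"expected",P.min(0),P.max(0),cv2.minAreaRect(P))
    for t in("sleeve","scraper","chip0","gear","collar","carton"):print("  ",t,[(np.round(d["at"]).tolist(),round(d["confidence"],2)) for d in spot_in(n,t)])
```

```text
[ 0.49888988 -0.34887439  0.16480322] 0.08545159559364034 [-0.04394401 -0.3154037  -0.75120661]
wrist blob xywhA [ 255  125   52  133 5957] [281.2 188.1] ((280.5, 191.0), (132.0, 51.0), 90.0)
wrist expected [255.47633  125.488304] [308.57532 259.6334 ] ((284.3593444824219, 192.439697265625), (134.12554931640625, 52.973228454589844), 87.6011962890625)
   sleeve [([185.0, 284.0], 0.8)]
   scraper []
   chip0 []
   gear []
   collar [([125.0, 288.0], 0.42)]
   carton []
side blob xywhA [  370    20   161   265 25359] [458.9 131.3] ((446.93756103515625, 151.16603088378906), (158.64808654785156, 258.8960266113281), 5.355824947357178)
side blob xywhA [ 190  363   78   43 2038] [228.3 383.4] ((228.3701629638672, 383.44525146484375), (27.097536087036133, 76.67276000976562), 76.82744598388672)
side expected [188.53995 361.50995] [267.71695 404.67584] ((228.06680297851562, 382.9930419921875), (27.84765625, 77.48087310791016), 77.79680633544922)
   sleeve [([382.0, 229.0], 0.75), ([238.0, 236.0], 0.73), ([238.0, 174.0], 0.7), ([253.0, 328.0], 0.62)]
   scraper [([171.0, 230.0], 0.67)]
   chip0 
[... 658 characters left out ...]
.2 157.8] ((183.3999786376953, 157.79998779296875), (13.599998474121094, 34.0), 36.869895935058594)
scene blob xywhA [ 313  286   58   56 1948] [341.4 312.8] ((340.8821716308594, 312.2993469238281), (53.232398986816406, 39.744728088378906), 28.610458374023438)
scene expected [169.31699 141.2757 ] [197.37213 173.48352] ((183.68905639648438, 157.437255859375), (14.32892894744873, 35.72218322753906), 37.50826644897461)
   sleeve [([164.0, 307.0], 0.81), ([230.0, 237.0], 0.79), ([216.0, 306.0], 0.37)]
   scraper [([238.0, 430.0], 0.71)]
   chip0 []
   gear [([257.0, 183.0], 0.73)]
   collar [([291.0, 248.0], 0.77), ([234.0, 428.0], 0.25)]
   carton [([313.0, 338.0], 0.9), ([216.0, 305.0], 0.39)]
```

The sleeve matches its expected seated position in all three views to within about 1–3 px. It is centred and level, and the bystanders have not moved.

```bash
python3 -c "
from workcell import *
print(hand_in())"
```

```text
the job is handed in; nothing more can be done
None
```

The job is handed in at about 35 s of the 72 s allowed: all six chips are in the tray, the scraper is back on the bench, and the brass sleeve lies centred in both cradle notches, with the gear, collar and carton where they were.

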